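# Unlock used filter housings in the bench locking pliers

## Robot

A 6-joint arm with a two-finger parallel gripper is mounted at the origin on the work surface. World frame = base frame: x ahead of the robot, y to its left, z up, the work surface at z = 0. Lengths are in mm, angles in degrees, forces in N, time in s.
With the tool pointing down it reaches from about 300 to 850 mm from the base axis. Payload 4.2 kg.
Tool frame: the origin (TCP) lies midway between the tips of the shut fingers; the grasp point (between the pads) lies 19 mm behind it (env.grasp_offset is the distance from the TCP to the grasp point, in mm); z points along the fingers, y is the line along which they close (so a half turn about z gives the same grasp; the last joint's range is limited). The gripper opens to 91 mm and grips with 3 to 60 N. Pads are 32 mm wide; open, the fingers measure 118 mm over their backs; the gripper's body (76 mm by 178 mm) begins 60 mm behind the grasp point.
Start: joints at [75.172, 18.312, 89.639, -0, 72.044, -1.146], TCP at [136.011, 558.702, 178.176] pointing down, gripper open.
Joint ranges: [-177.97, 177.97], [-48.28, 115.42], [12.27, 149.76], [-77.06, 257.06], [2.81, 150.46], [-146.56, 146.56]. Speed limits (degrees/s): [147.25, 147.25, 180, 180, 180, 180].

## Interface

Orientations are given as [roll, pitch, yaw] about the fixed x, y, z axes, in that order (R = Rz(yaw) Ry(pitch) Rx(roll)).
In Python, from workcell import env, optics gives the robot as it stands. The module is installed in compiled form; this text tells all that it offers.
- The arm moves only by the tool send_rows, never from a script. Its argument "targets" is a list that holds one entry, the list of rows, each a list of 7 numbers: the turn, a rotation vector about the world's x, y, z scaled (see below), then the shift along the world's x, y, z scaled (see below), then the closure, from -1 (fully open) to 1 (shut). In form: [[[rx, ry, rz, x, y, z, gripper], ...]]. A call has 1 to 12 rows; each row shifts and turns the commanded pose from where the row before left it; what a row does not reach is not made up. The controller multiplies each number of a shift by 0.2 m and each number of a turn by pi/2 rad. A row lasts 1/10 s, in which the tool goes at most 50 mm and 8.59 degrees, less where a joint would pass 70% of its speed; a pose out of reach is approached as far as the arm can. A call with a number of a shift or a turn outside -1 to 1 is refused whole. A call with a gripper value outside its range is refused whole. The fingers move at their own pace and stop on an object; "grip_force" is the grip in N (left out, the last holds). Time passes only in rows, so rows that do not move let the fingers close. It gives the time, the measured TCP pose, the force, the opening and the grip force at its end, in the units of the state.
- env.state(): the state, without advancing time (a new reading comes with each control period).
- optics.grab_frame(name): name is "scene" or "side" or "wrist"; returns (picture, depth): 384x512x3 uint8, red, green, blue; 384x512 float32, mm along the optical axis (not along the pixel's ray), 0 where there is no reading.
- optics.camera_info(name): a dict with "camera_matrix" (3x3 intrinsics, pixels), "R" (3x3) and "t" (3): a world point X has camera coordinates R X + t; the wrist camera has in their place "mount" (4x4, takes a point from camera to tool coordinates, whose origin is the TCP and whose axes are the flange's). Camera axes: x right, y down, z forward; pixel columns grow to the right and rows downward; lengths in mm; the calibration is good to about 2 mm. The wrist camera is an equidistant fisheye: a pixel r from the principal point sees the ray r / f radians off the axis. A picture is of the moment at which its call begins: read the wrist's pose just before it. camera_info takes no time and is no camera call.
- env.job_done(): hands the job in; it is judged then, once.
Trained networks look in the newest picture that a camera, given by its name, has taken for a name from the list of things; names that differ only in an ending like _2 or _b are one class to them, and where a whole thing is asked for, a point or a joint stands for the part that bears it (a point fixed in the world has none). Each returns a list of dicts, best first, with "conf" (0 to 1); they miss things now and then, are a little off and sometimes report something else, mostly with a low value. They report only what shows in the picture. A call takes as long as a camera call.
- optics.silhouettes(camera, name): "mask" (384x512 bool, what is visible of it) and "at" ([column, row] in pixels, amid what is visible of it).
- optics.place_of(camera, name): "at" ([column, row] in pixels: a listed point, or the origin of a listed thing).
The state is a dict: "time_s": time; "qpos": joint angles; "qvel": joint speeds; "effort": joint torques, N m; "ee_pos": TCP position; "ee_rot": TCP orientation; "force": force on the tool from outside, world axes, zero at the start; "torque": the same for the moment, N m; "gripper_width": finger opening in mm; "gripper_force": force on a finger pad.
Only numpy, scipy, OpenCV 4.12 (cv2) and the standard library are available. Lean on these libraries where they do the work, as an engineer would, in place of code of your own. Each camera call takes 0.05 s, during which the arm holds its last target. There are 200 camera calls.

## Task

Get the used in-line filter housings standing on the bench (two or three of them) ready for washing, one at a time: stand each upright in the jaws of the bench-mounted locking pliers with two flats of its hexagon facing the jaws, squeeze the handles until they lock past centre, and with the housing held like that press the square T-key into the plug's socket and turn it a quarter turn anticlockwise to its stop. Put the key back in its stand, pull the release lever to open the pliers and put the housing in the wire basket; turn plugs only with the key and only in the locked pliers, open the locked pliers only by their release lever, and leave everything else on the bench alone. At the end all the housings lie in the basket with their plugs turned to the stop, the key stands in its stand and the pliers are open.

Things in the scene. Friction and masses are not known exactly. Their poses are not given: they have to be found in the camera images.
- pliers: bench-mounted steel locking pliers, 245 mm long, lying flat: jaws and handles swing level, 24 to 38 mm above the bench. Origin on the bench under the jaw pivot; x to the jaw tips, y from the moving jaw and handle to the fixed ones. Base plate, top 10 mm above the bench, under the jaws from x -26 to 70, y -48 to 56 mm; a rail 18 mm wide, 10 mm high under the fixed handle
- jaw_mid (a point): on the base plate top, where the foot centre of a clamped housing ends up; axes as pliers. Fixed jaw's flat face 13 mm off on the +y side, 30 mm wide. The moving jaw's flat rubber-faced sprung pad, 24 mm wide, stands open tilted 22 degrees, about 25 mm off on the -y side (gap 38 mm), closes parallel and pushes the housing to the fixed jaw with about 25 N
- fixed_grip (a point): on the outer (+y) face of the fixed handle where it is squeezed, 62 mm behind the pivot, 31 mm above the bench; axes as pliers. This handle does not move
- moving_grip (a point): on the outer (-y) face of the moving handle, facing away from fixed_grip. The outer faces stand 63 mm apart here when open, 43 mm when locked; free outside and above. Squeezing takes up to about 15 N and snaps past centre just before the end
- toggle (a joint): angle of the toggle link between the handles, rad: 0 with the pliers wide open (held so by a weak spring), 0.30 at dead centre, 0.37 locked past centre
- release (a joint): angle of the release lever on the moving handle, rad: 0 at rest (sprung), 0.45 fully pulled. Pulling it 0.1 to 0.35 rad kicks the toggle back past centre and the pliers spring open
- release_tip (a point): on the free end of the release lever at the tail of the pliers, 31 mm above the bench; this end is 54 mm long (16 mm of it behind this point), 10 mm wide, 12 mm high; the fixed handle ends 25 mm in front of this point, otherwise clear. Pull it away from the fixed handle (pliers' -y) with 2 to 5 N: 30 to 45 mm open locked pliers; handle and lever then spring out the same way, 62 mm in all
- key: T-handled square key of dark steel, 83 mm tall, 120 g: shank 12 mm square, last 5 mm tapered to 8 mm; crossbar 80 x 13 x 13 mm along the key's x, centre 76.5 mm above the tip, parallel to two flats of the shank. Origin at the tip, z up the shank
- key_stand: fixed grey block 56 x 56 x 45 mm, origin under its centre; in its top a central 15.5 mm square hole, 35 mm deep, sides along its x and y, mouth chamfered 3 mm, where the key stands with its tip 10 mm above the bench
- basket: fixed open stainless wire basket 200 x 170 x 65 mm (its x, y, z), walls and floor 4 mm; origin under its centre
- housing1: stainless in-line filter housing, 64 mm tall with its plug, about 190 g, may be absent: hexagon 26 mm across flats from the foot up to 30 mm (flat normals along its own y and at 60 degrees to that); round neck 25 mm across up to 50 mm; brass plug on top. Origin under its centre, z up
- socket1 (a point): mouth of the square socket in the top of housing 1's plug, 64 mm above the foot, axes turning with the plug: 14 mm square, sides along x and y, 12 mm deep; the plug is 24 mm across and 14 mm high
- plug1 (a joint): turn of housing 1's plug, rad: 0 to 0.12 tight, growing anticlockwise seen from above to a stop at 1.3; needs about 0.06 N m; the plug stays in the housing
- housing2: stainless in-line filter housing, 64 mm tall with its plug, about 190 g, may be absent: hexagon 26 mm across flats from the foot up to 30 mm (flat normals along its own y and at 60 degrees to that); round neck 25 mm across up to 50 mm; brass plug on top. Origin under its centre, z up
- socket2 (a point): mouth of the square socket in the top of housing 2's plug, 64 mm above the foot, axes turning with the plug: 14 mm square, sides along x and y, 12 mm deep; the plug is 24 mm across and 14 mm high
- plug2 (a joint): turn of housing 2's plug, rad: 0 to 0.12 tight, growing anticlockwise seen from above to a stop at 1.3; needs about 0.06 N m; the plug stays in the housing
- housing3: stainless in-line filter housing, 64 mm tall with its plug, about 190 g, may be absent: hexagon 26 mm across flats from the foot up to 30 mm (flat normals along its own y and at 60 degrees to that); round neck 25 mm across up to 50 mm; brass plug on top. Origin under its centre, z up
- socket3 (a point): mouth of the square socket in the top of housing 3's plug, 64 mm above the foot, axes turning with the plug: 14 mm square, sides along x and y, 12 mm deep; the plug is 24 mm across and 14 mm high
- plug3 (a joint): turn of housing 3's plug, rad: 0 to 0.12 tight, growing anticlockwise seen from above to a stop at 1.3; needs about 0.06 N m; the plug stays in the housing
- beaker: glass beaker, 66 mm across, 75 mm tall; bystander, to be left alone
- amber_bottle: amber bottle, 60 mm across, 115 mm tall; bystander, to be left alone
- small_vial: small amber vial, 32 mm across, 55 mm tall; bystander, to be left alone
- jar: glass jar, 64 mm across, 70 mm tall; bystander, to be left alone
- wrench: 160 mm wrench lying flat; bystander, to be left alone

How it is judged:
By the outcome, as a careful person would: the job done as asked, in the order asked, and still so for the second after the job is handed in, with the robot touching nothing.
Of housing1, housing2, housing3 only 2 to 3 are there at a start; the rules pass over those that are not, and their reading is None.
At some moment in a run one of housing1, housing2, housing3 may be knocked a few centimetres aside while the robot is not near it.
It also fails if it takes over 210 s, if anything falls off the work surface, if the arm or the gripper's body presses on something with over 40 N, if the wrist force passes 120 N, or if a joint passes its speed limit or range.

## Working session

There is one attempt and no reset: what is moved stays moved. The work goes in short steps, Python scripts to look and compute and a tool call to move; the robot and the scene stay as the last step left them, time stands still between calls to the robot, and variables do not carry over. Pictures are saved under pics/ and viewed, at most 14 in all, crops included, and the job is handed in when it is done.

Besides the shell and the picture viewer there is one more tool, called after "Request:" as a command line: name --argument value ..., lists and objects as JSON in quotes. send_rows: Moves the arm, as the interface text tells. Its arguments: {"type":"object","properties":{"targets":{"type":"array"},"grip_force":{"type":"number"}},"required":["targets"]}

```bash
mkdir -p pics; ls
cat > h.py <<'E'
import numpy as np, cv2
from workcell import env, optics
from scipy.spatial.transform import Rotation as Ro
def grab(n,save=None):
    p,d=optics.grab_frame(n)
    if save: cv2.imwrite('pics/'+save,p[:,:,::-1])
    return p,d
def world(cam,px,z=None,d=None):
    """pixel -> world, on plane z or at depth d"""
    c=optics.camera_info(cam);K=np.array(c['camera_matrix'])
    if cam=='wrist':
        s=env.state();v=np.array([(px[0]-K[0,2])/K[0,0],(px[1]-K[1,2])/K[1,1]])
        r=np.hypot(*v);ray=np.array([*(v/r*np.sin(r) if r>1e-9 else v),np.cos(r)])
        M=np.array(c['mount']);T=Ro.from_euler('xyz',s['ee_rot'],degrees=True).as_matrix()
        o=T@M[:3,3]+s['ee_pos'];
        if d is not None: return o+T@M[:3,:3]@(ray*d/ray[2])
        w=T@M[:3,:3]@ray
    else:
        R=np.array(c['R']);t=np.array(c['t']);ray=np.linalg.inv(K)@[px[0],px[1],1]
        if d is not None: return R.T@(ray*d-t)
        o=-R.T@t;w=R.T@ray
    return o+w*(z-o[2])/w[2]
E
python3 - <<'E'
from h import *
np.set_printoptions(precision=1,suppress=True)
print(env.state(),env.grasp_offset)
for c in ['scene','side','wrist']:
    p,d=grab(c,c+'0.png')
    i=optics.camera_info(c);print(c,{k:np.array(v).round(2).tolist() for k,v in i.items()} if isinstance(i,dict) else i)
    if c!='wrist': print(-np.array(i['R']).T@i['t'])
E
```

```text
pics
{'time_s': 0.0, 'qpos': array([75.2, 18.4, 89.7, -0. , 72. , -1.1]), 'qvel': array([-0. , -0.1,  0. ,  0.1,  0.1, -0. ]), 'effort': array([  0. , -41.2, -23.2,   0.1,   0. ,  -0. ]), 'ee_pos': array([135.9, 558.1, 177.3]), 'ee_rot': array([-179.9,   -0. ,  166.3]), 'force': array([-0.7, -0.3,  0.1]), 'torque': array([-0., -0., -0.]), 'gripper_force': 0.0, 'gripper_width': 91.40994473201106} 18.8
scene {'camera_matrix': [[474.43, 0.0, 257.49], [0.0, 474.43, 190.66], [0.0, 0.0, 1.0]], 'R': [[-0.16, 0.99, 0.02], [0.55, 0.1, -0.83], [-0.82, -0.12, -0.56]], 't': [118.78, -276.35, 1794.22]}
[1645.7  128.1  764.8]
side {'camera_matrix': [[425.0, 0.0, 252.75], [0.0, 425.0, 192.33], [0.0, 0.0, 1.0]], 'R': [[0.96, -0.3, 0.0], [-0.19, -0.61, -0.77], [0.23, 0.74, -0.64]], 't': [-605.83, 146.68, 1112.75]}
[ 352.6 -910.4  820.8]
wrist {'camera_matrix': [[297.32, 0.0, 257.08], [0.0, 297.32, 190.14], [0.0, 0.0, 1.0]], 'mount': [[0.0, -0.97, -0.25, 68.04], [1.0, 0.0, 0.0, -0.26], [-0.0, -0.25, 0.97, -205.36], [0.0, 0.0, 0.0, 1.0]]}
```

```bash
python3 - <<'E'
import cv2,numpy as np
a=cv2.imread('pics/scene0.png');b=cv2.imread('pics/side0.png')
cv2.imwrite('pics/s.png',cv2.resize(a,(800,600)));cv2.imwrite('pics/d.png',cv2.resize(b,(800,600)))
E
python3 - <<'E'
from h import *
np.set_printoptions(precision=1,suppress=True)
Z={'pliers':0,'jaw_mid':10,'fixed_grip':31,'moving_grip':31,'release_tip':31,'key':10,'key_stand':0,'basket':0,'housing1':0,'socket1':64,'housing2':0,'housing3':0,'beaker':0,'jar':0,'amber_bottle':0,'small_vial':0,'wrench':0}
for c in ['scene','side']:
    for n,z in Z.items():
        for r in optics.place_of(c,n)[:3]:
            if r['conf']>.2: print(c,n,round(r['conf'],2),np.array(r['at']).round(),world(c,r['at'],z))
E
```

```text
scene pliers 0.62 [262. 202.] [567.3 -18.9   0. ]
scene jaw_mid 0.83 [244. 195.] [558.3 -70.4  10. ]
scene fixed_grip 0.57 [279. 197.] [577.2  29.3  31. ]
scene moving_grip 0.86 [282. 185.] [516.5  31.7  31. ]
scene release_tip 0.43 [319. 180.] [472.3 133.4  31. ]
scene key 0.79 [363. 228.] [650.7 258.   10. ]
scene key 0.41 [158. 169.] [ 464.  -354.4   10. ]
scene key_stand 0.92 [363. 230.] [642.8 258.9   0. ]
scene basket 0.73 [389. 186.] [416.  342.8   0. ]
scene housing1 0.62 [217. 174.] [ 442.1 -176.2    0. ]
scene housing1 0.52 [174. 194.] [ 572.1 -271.2    0. ]
scene housing1 0.47 [160. 169.] [ 447.8 -354.9    0. ]
scene socket1 0.5 [157. 152.] [ 453.9 -355.4   64. ]
scene housing2 0.62 [217. 174.] [ 442.1 -176.2    0. ]
scene housing2 0.52 [174. 194.] [ 572.1 -271.2    0. ]
scene housing2 0.47 [160. 169.] [ 447.8 -354.9    0. ]
scene housing3 0.62 [217. 174.] [ 442.1 -176.2    0. ]
scene housing3 0.52 [174. 194.] [ 572.1 -271.2    0. ]
scene housing3 0.47 [160. 169.] [ 447.8 -354.9    0. ]
scene beaker 0.92 [185. 219.] [ 682.9 -205.6    0. ]
scene jar 0.97 [416. 252.] [709.4 
[... 1188 characters left out ...]
[ 440.7 -186.5   64. ]
side socket1 0.43 [254. 266.] [ 547.8 -291.3   64. ]
side housing2 0.84 [221. 316.] [ 450.1 -354.6    0. ]
side housing2 0.51 [257. 285.] [ 554.  -296.2    0. ]
side housing2 0.5 [197. 261.] [ 430.3 -177.9    0. ]
side housing3 0.84 [221. 316.] [ 450.1 -354.6    0. ]
side housing3 0.51 [257. 285.] [ 554.  -296.2    0. ]
side housing3 0.5 [197. 261.] [ 430.3 -177.9    0. ]
side beaker 0.8 [289. 246.] [ 673.8 -198.7    0. ]
side jar 0.83 [243. 136.] [708.9 360.1   0. ]
side jar 0.68 [195. 175.] [496.7 180.8   0. ]
side amber_bottle 0.55 [296. 332.] [ 596.3 -442.8    0. ]
side small_vial 0.57 [271. 192.] [700.2  24.2  -0. ]
side wrench 0.62 [306. 199.] [790.1 -33.6   0. ]
```

View pics/s.png

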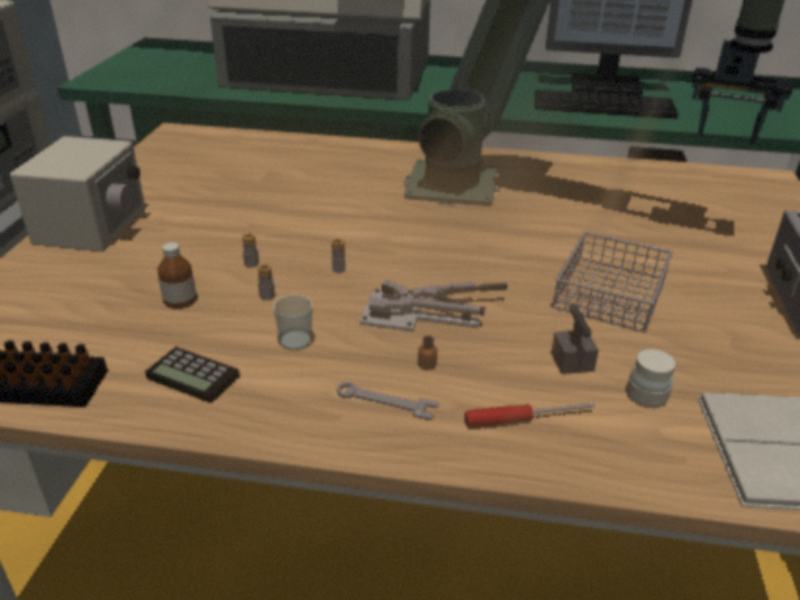

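View pics/d.png

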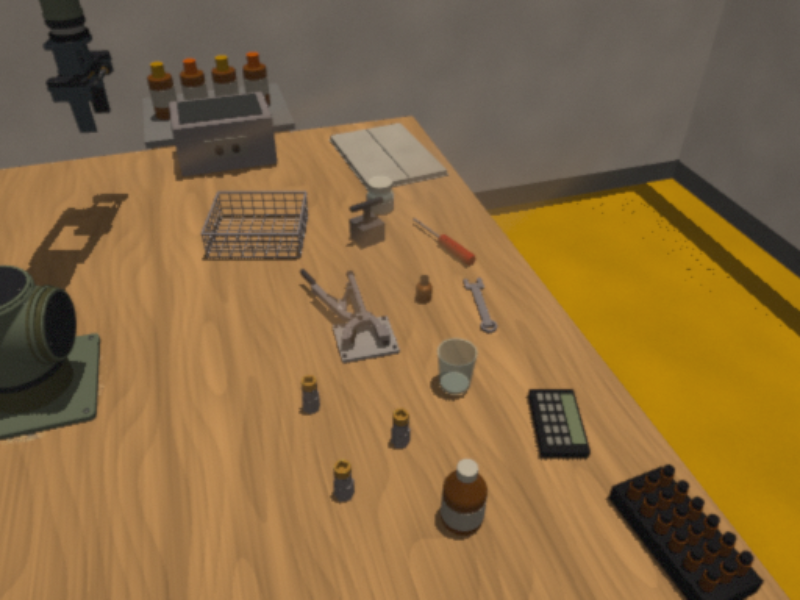

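The scene picture shows three housings at about (250,250), (265,282), (338,255) in the enlarged frame. The open pliers lie around (430,300) with jaws toward world -y. The key is in its stand at (575,345), with the basket behind it at (612,280). Next I look from above the pliers.

Request:
send_rows --targets '[[[0, 0, -0.06, 0.15, -0.2, 0.02, -1], [0, 0, -0.06, 0.15, -0.2, 0.02, -1], [0, 0, -0.06, 0.15, -0.2, 0.02, -1], [0, 0, -0.06, 0.15, -0.2, 0.02, -1], [0, 0, -0.06, 0.15, -0.2, 0.02, -1], [0, 0, -0.06, 0.15, -0.2, 0.02, -1], [0, 0, -0.06, 0.15, -0.2, 0.02, -1], [0, 0, -0.06, 0.15, -0.2, 0, -1], [0, 0, -0.06, 0.15, -0.2, 0, -1], [0, 0, -0.06, 0.15, -0.2, 0, -1], [0, 0, -0.06, 0.15, -0.2, 0, -1], [0, 0, -0.06, 0.15, -0.2, 0, -1]]]'

```text
time_s: 3.05
ee_pos: [496.3, 77.7, 206.4]
ee_rot: [179.9, -0.0, 101.3]
force: [-0.4, 0.4, 0.5]
gripper_width: 91.1
gripper_force: 0.0
```

Request:
send_rows --targets '[[[0, 0, -0.06, 0.15, -0.2, 0, -1], [0, 0, -0.06, 0.15, -0.2, 0, -1], [0, 0, 0, 0, 0, 0, -1], [0, 0, 0, 0, 0, 0, -1], [0, 0, 0, 0, 0, 0, -1]]]'

```text
time_s: 3.55
ee_pos: [554.6, 0.4, 206.0]
ee_rot: [-180.0, -0.0, 90.8]
force: [0.5, -0.0, -0.6]
gripper_width: 91.3
gripper_force: 0.0
```

Run:
```python
from h import *
np.set_printoptions(precision=1,suppress=True)
s=env.state();print(s['time_s'],s['ee_pos'],s['ee_rot'],s['qpos'])
p,d=grab('wrist','w1.png');cv2.imwrite('pics/w1b.png',cv2.resize(p[:,:,::-1],(800,600),interpolation=cv2.INTER_CUBIC))
Z={'pliers':0,'jaw_mid':10,'fixed_grip':31,'moving_grip':31,'release_tip':31,'key':10,'key_stand':0,'basket':0,'housing1':0,'socket1':64}
for n,z in Z.items():
        for r in optics.place_of('wrist',n)[:3]:
            if r['conf']>.2: print(n,round(r['conf'],2),np.array(r['at']).round(),world('wrist',r['at'],z))
```

```text
3.55 [554.6   0.4 206. ] [-180.    -0.    90.8] [-1.2 15.6 89.5  0.  74.9 -2. ]
pliers 0.97 [258. 186.] [557.9 -29.4   0. ]
jaw_mid 0.91 [263. 214.] [565.  -67.3  10. ]
fixed_grip 0.63 [275. 144.] [578.3  33.7  31. ]
moving_grip 0.83 [225. 147.] [514.2  28.7  31. ]
moving_grip 0.6 [412. 186.] [781.4 -18.2  31. ]
release_tip 0.71 [209.  67.] [493.1 133.   31. ]
key_stand 0.47 [225. 148.] [511.5  23.4   0. ]
housing1 0.96 [186. 272.] [ 443.4 -173.9    0. ]
socket1 0.71 [172. 295.] [ 437.1 -176.4   64. ]
```

View pics/w1b.png

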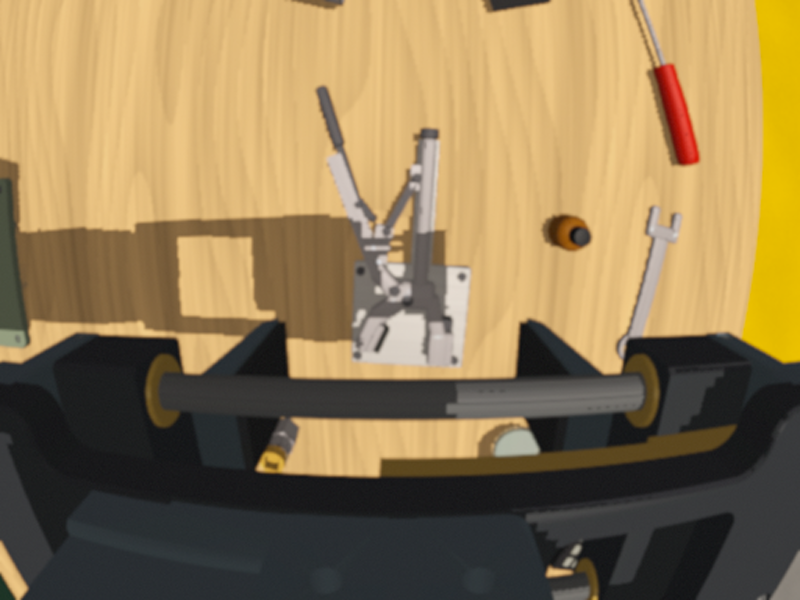

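The wrist view shows the pliers from above, with image right = world +x and up = +y. The base plate corners are near (355,262), (468,266), (462,366), (353,362). One housing is half hidden at (275,445). I'll fit the plate from edges and depth.

```bash
cat >> h.py <<'E'
def cloud(n):
    """picture, N x M x 3 world points from the depth"""
    p,d=grab(n);s=env.state();c=optics.camera_info(n);K=np.array(c['camera_matrix'])
    u,v=np.meshgrid(np.arange(512),np.arange(384));a=(u-K[0,2])/K[0,0];b=(v-K[1,2])/K[1,1]
    if n=='wrist':
        r=np.hypot(a,b)+1e-9;t=np.tan(np.minimum(r,1.4));X=np.dstack([a/r*t*d,b/r*t*d,d])
        M=np.array(c['mount']);T=Ro.from_euler('xyz',s['ee_rot'],degrees=True).as_matrix()
        W=(X@M[:3,:3].T+M[:3,3])@T.T+s['ee_pos']
    else:
        W=(np.dstack([a*d,b*d,d])-c['t'])@np.array(c['R'])
    W[d==0]=np.nan
    return p,W
E
python3 - <<'E'
from h import *
np.set_printoptions(precision=1,suppress=True)
p,W=cloud('wrist')
for q in [(355,262),(468,266),(462,366),(353,362)]: print(world('wrist',np.array(q)*.64,10))
m=np.abs(W-[560,-60,0]).max(2)<120
for lo,hi in [(-4,4),(6,14),(28,44)]: print(lo,(m&(W[...,2]>lo)&(W[...,2]<hi)).sum(), np.nanmedian(W[m&(W[...,2]>lo)&(W[...,2]<hi)],0))
k=m&(W[...,2]>6)&(W[...,2]<15)
print(cv2.minAreaRect(W[k][:,:2].astype(np.float32)))
a=p[150:250,200:330,::-1];cv2.imwrite('pics/crop1.png',cv2.resize(a,None,fx=6,fy=6,interpolation=cv2.INTER_CUBIC))
E
```

```text
[515.4  -2.5  10. ]
[615.1  -4.7  10. ]
[614.4 -99.8  10. ]
[512.2 -97.   10. ]
-4 13851 [557.8 -18.1  -1.2]
6 2927 [565.4 -48.3   8.8]
28 3315 [550.3 -15.   36.6]
((530.4424438476562, -92.22349548339844), (221.36691284179688, 256.07867431640625), 21.282806396484375)
```

View pics/crop1.png

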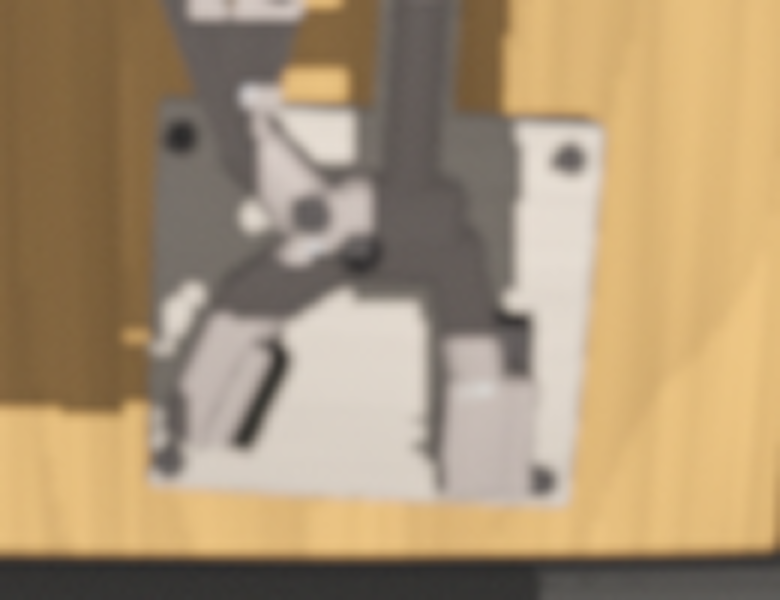

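The crop shows the plate corners at (163,102), (605,124), (570,502), (150,487). The fixed jaw's top inner edge is at x≈445 and the open moving jaw with its black pad is at (260,390).

```bash
cat > fit.py <<'E'
from h import *
np.set_printoptions(precision=1,suppress=True)
C=[(163,102),(605,124),(570,502),(150,487)];P=np.array([(-26,-48),(-26,56),(70,56),(70,-48)],float)
W=np.array([world('wrist',(200+(x-2.5)/6,150+(y-2.5)/6),10)[:2] for x,y in C])
print(W)
A=P-P.mean(0);B=W-W.mean(0);U,S,V=np.linalg.svd(A.T@B);R=(U@V).T
t=W.mean(0)-R@P.mean(0);print('yaw',np.degrees(np.arctan2(R[1,0],R[0,0])),'org',t,'scale',S.sum()/(A**2).sum(),'res',W-P@R.T-t)
for n,q in [('release',(145,-40)),]: pass
w=lambda x,y,z:world('wrist',(200+(x-2.5)/6,150+(y-2.5)/6),z)
for x,y,z in [(445,480,38),(447,350,38)]: X=w(x,y,z);print('jawface',X,R.T@(X[:2]-t))
for n in ['jaw_mid','fixed_grip','moving_grip','release_tip']:
    X=world('wrist',optics.place_of('wrist',n)[0]['at'],10 if n=='jaw_mid' else 31);print(n,X,R.T@(X[:2]-t))
E
python3 fit.py
```

```text
[[514.8  -1. ]
 [616.4  -4.7]
 [612.7 -98.3]
 [510.3 -95.5]]
yaw -92.12481076897681 org [560.4 -27.7] scale 0.9811897191141582 res [[ 1.4 -1. ]
 [-0.9 -0.8]
 [-1.   1.5]
 [ 0.5  0.4]]
jawface [580.  -81.4  38. ] [52.9 21.6]
jawface [579.5 -50.6  38. ] [22.1 20. ]
jaw_mid [568.9 -68.8  10. ] [40.7 10.1]
fixed_grip [574.3  33.8  31. ] [-62.   11.7]
moving_grip [514.3  27.1  31. ] [-53.1 -48.1]
release_tip [494.7 134.1  31. ] [-159.3  -71.6]
```

Request:
send_rows --targets '[[[0, 0, 0, -0.04, -0.24, 0, -1], [0, 0, 0, -0.04, -0.24, 0, -1], [0, 0, 0, -0.04, -0.24, 0, -1], [0, 0, 0, -0.04, -0.24, 0, -1], [0, 0, 0, -0.04, -0.24, 0, -1], [0, 0, 0, -0.04, -0.24, 0, -1], [0, 0, 0, -0.04, -0.24, 0, -1], [0, 0, 0, -0.04, -0.24, 0, -1], [0, 0, 0, 0, 0, 0, -1], [0, 0, 0, 0, 0, 0, -1], [0, 0, 0, 0, 0, 0, -1]]]'

```text
time_s: 5.45
ee_pos: [491.5, -383.3, 206.0]
ee_rot: [-180.0, -0.1, 90.8]
force: [0.4, -0.1, 0.5]
gripper_width: 91.7
gripper_force: 0.0
```

Run:
```python
from h import *
np.set_printoptions(precision=1,suppress=True)
s=env.state();print(s['time_s'],s['ee_pos'],s['ee_rot'],s['qpos'])
p,W=cloud('wrist');cv2.imwrite('pics/w2b.png',cv2.resize(p[:,:,::-1],(800,600),interpolation=cv2.INTER_CUBIC))
for n,z in {'housing1':0,'socket1':64}.items():
        for r in optics.place_of('wrist',n)[:4]:
            if r['conf']>.2: print(n,round(r['conf'],2),np.array(r['at']).round(1),world('wrist',r['at'],z))
print('table',np.nanmedian(W[60:120,60:450,2]))
```

```text
5.45 [ 491.5 -383.3  206. ] [-180.    -0.1   90.8] [-39.   21.9  80.2   0.   78.  -39.8]
housing1 0.69 [229.  140.9] [ 453.5 -349.1    0. ]
housing1 0.57 [218.6  17.2] [ 436.3 -171.4    0. ]
socket1 0.72 [216.6   5.1] [ 442.  -177.5   64. ]
socket1 0.66 [221.1 147.2] [ 450.1 -351.3   64. ]
socket1 0.6 [313.3  94.3] [ 557.1 -286.5   64. ]
table -1.0210490342398373
```

View pics/w2b.png

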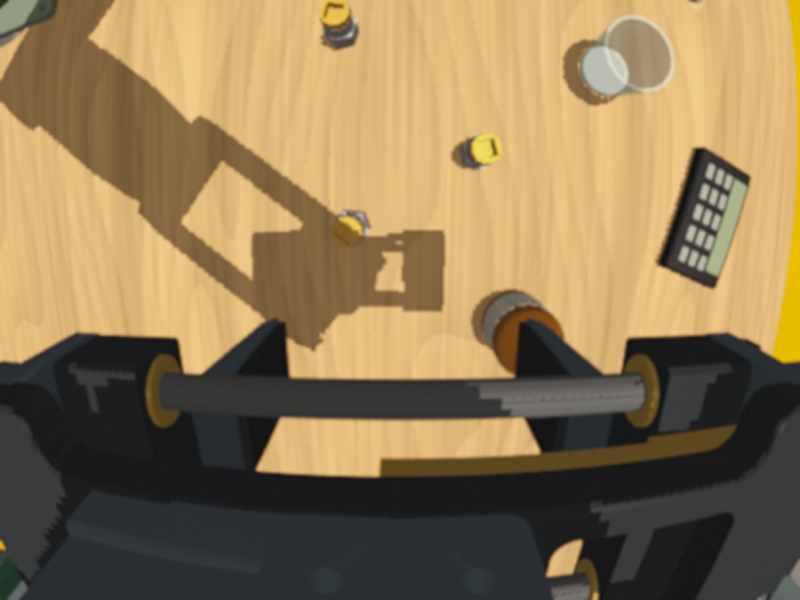

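View mosaic.

The picture shows three housings at (340,20), (482,150) and (350,228), plus the bottle at (520,330). I'll zoom in on them for the hexagon and socket angles.

Run:
```python
from h import *
p,_=grab('wrist')
T=[cv2.resize(p[y:y+44,x:x+44,::-1],(264,264),interpolation=cv2.INTER_CUBIC) for x,y in [(196,0),(288,76),(204,124)]]
cv2.imwrite('pics/m1.png',np.hstack(T))
```

```text
(no output)
```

View pics/m1.png

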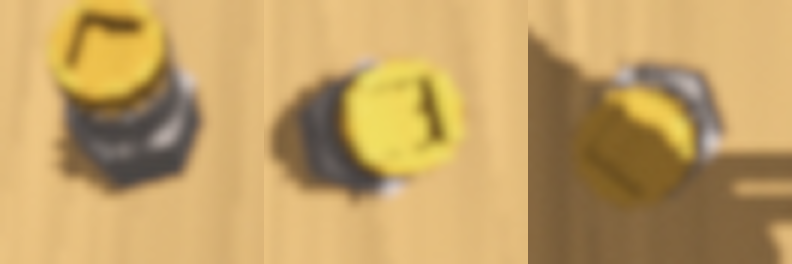

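Request:
send_rows --targets '[[[0, 0, 0, -0.06, 0.17, -0.13, -1], [0, 0, 0, -0.06, 0.17, -0.13, -1], [0, 0, 0, -0.06, 0.17, -0.13, -1], [0, 0, 0, -0.06, 0.17, -0.13, -1], [0, 0, 0, 0, 0, 0, -1], [0, 0, 0, 0, 0, 0, -1]]]'

```text
time_s: 6.25
ee_pos: [443.5, -247.4, 102.3]
ee_rot: [180.0, 0.0, 90.9]
force: [0.4, -0.1, 1.1]
gripper_width: 90.9
gripper_force: 0.0
```

```bash
cat > look.py <<'E'
import sys
from h import *
np.set_printoptions(precision=1,suppress=True)
name=sys.argv[1];x,y=map(float,sys.argv[2:4]);hw=int(sys.argv[4]) if len(sys.argv)>4 else 40
s=env.state();print(s['time_s'],s['ee_pos'],s['ee_rot'])
p,W=cloud('wrist')
L=[]
for n,z in {'housing1':0,'socket1':64}.items():
    for r in optics.place_of('wrist',n)[:4]:
        if r['conf']>.2: print(n,round(r['conf'],2),np.array(r['at']).round(1),world('wrist',r['at'],z))
# crop around world point x,y,40
from scipy.optimize import minimize
f=lambda q:np.linalg.norm(world('wrist',q,40)[:2]-[x,y])
q=minimize(f,[256,120],method='Nelder-Mead').x.round().astype(int);print('crop',q-hw)
a,b=np.maximum(q-hw,0);k=480//(2*hw)
cv2.imwrite('pics/'+name,cv2.resize(p[b:b+2*hw,a:a+2*hw,::-1],None,fx=k,fy=k,interpolation=cv2.INTER_CUBIC))
E
python3 look.py a1.png 441 -176
```

```text
6.25 [ 443.5 -247.4  102.3] [180.    0.   90.9]
housing1 0.86 [251.1 116.4] [ 439.6 -181.4    0. ]
housing1 0.81 [355.1 214.3] [ 559.  -286.6    0. ]
housing1 0.59 [266.2 267.1] [ 458.8 -352.9    0. ]
socket1 0.76 [252.3 116.2] [ 441.6 -181.3   64. ]
socket1 0.62 [374.5 239.8] [ 558.6 -290.8   64. ]
socket1 0.45 [261.6 300.6] [ 452.3 -356.3   64. ]
crop [212  70]
```

View pics/a1.png

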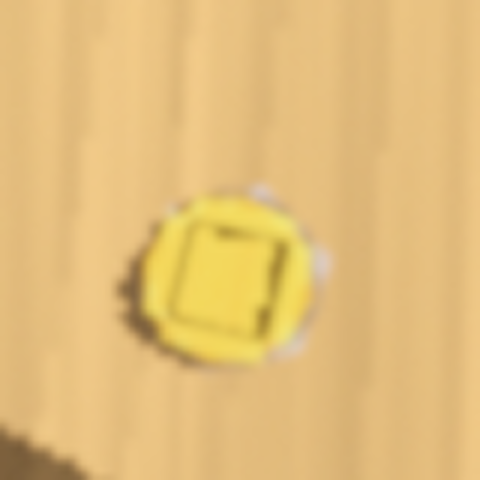

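The crop shows housing A's plug with its socket at about (230,280), socket axis about -11°. Hexagon corners show at (262,190), (322,262) and (295,347), which puts the flat normals near 41° mod 60. I'll square the hexagon with the pads, then regrip at the neck.

Request:
send_rows --targets '[[[0, 0, 0.089, -0.003, 0.066, 0, -1], [0, 0, 0.089, -0.003, 0.066, 0, -1], [0, 0, 0.089, -0.003, 0.066, 0, -1], [0, 0, 0.089, -0.003, 0.066, 0, -1], [0, 0, 0.089, -0.003, 0.066, 0, -1], [0, 0, 0, 0, 0, -0.16, -1], [0, 0, 0, 0, 0, -0.16, -1], [0, 0, 0, 0, 0, -0.15, -1], [0, 0, 0, 0, 0, 0, -0.2], [0, 0, 0, 0, 0, 0, 0.2], [0, 0, 0, 0, 0, 0, 1], [0, 0, 0, 0, 0, 0, 1]]]' --grip_force 10

```text
time_s: 7.6
ee_pos: [441.8, -183.2, 9.7]
ee_rot: [179.9, 0.2, 130.8]
force: [-1.3, 0.1, -1.0]
gripper_width: 62.1
gripper_force: 0.0
```

Request:
send_rows --targets '[[[0, 0, 0, 0, 0, 0, 1], [0, 0, 0, 0, 0, 0, 1], [0, 0, 0, 0, 0, 0, 1], [0, 0, 0, 0, 0, 0, 1]]]'

```text
time_s: 8.0
ee_pos: [440.4, -182.4, 8.2]
ee_rot: [180.0, 0.0, 130.8]
force: [0.6, 1.4, -0.0]
gripper_width: 30.0
gripper_force: 0.0
```

Request:
send_rows --targets '[[[0, 0, 0, 0, 0, 0, 1], [0, 0, 0, 0, 0, 0, 1], [0, 0, 0, 0, 0, 0, 1], [0, 0, 0, 0, 0, 0, 1]]]'

```text
time_s: 8.4
ee_pos: [440.3, -182.4, 8.1]
ee_rot: [-180.0, 0.0, 130.8]
force: [-0.4, -0.5, 0.8]
gripper_width: 24.4
gripper_force: 10.0
```

Request:
send_rows --targets '[[[0, 0, 0, 0, 0, 0, 0.25], [0, 0, 0, 0, 0, 0, 0.25], [0, 0, 0, 0, 0, 0.06, 0.25], [0, 0, 0, 0, 0, 0.06, 0.25], [0, 0, 0, 0, 0, 0, 0.25], [0, 0, 0, 0, 0, 0, 1], [0, 0, 0, 0, 0, 0, 1], [0, 0, 0, 0, 0, 0, 1], [0, 0, 0, 0, 0, 0, 1], [0, 0, 0, 0, 0, 0, 1]]]' --grip_force 20

```text
time_s: 9.4
ee_pos: [440.2, -182.3, 31.8]
ee_rot: [-180.0, -0.0, 130.8]
force: [1.1, 0.3, -0.5]
gripper_width: 0.5
gripper_force: 0.0
```

Request:
send_rows --targets '[[[0, 0, 0, 0, -0.15, 0.2, -1], [0, 0, 0, 0, -0.15, 0.2, -1], [0, 0, 0, 0, 0, 0, -1], [0, 0, 0, 0, 0, 0, -1]]]'

```text
time_s: 9.8
ee_pos: [440.5, -242.9, 112.6]
ee_rot: [180.0, 0.1, 130.7]
force: [-0.6, 0.7, -1.1]
gripper_width: 29.6
gripper_force: 0.0
```

```bash
python3 look.py a2.png 441 -176 80
```

```text
9.8 [ 440.5 -242.9  112.6] [180.    0.1 130.7]
housing1 0.65 [293.3 130.8] [ 434.  -175.7    0. ]
socket1 0.83 [304.7 136.4] [ 436.6 -175.4   64. ]
crop [224  58]
```

View pics/a2.png

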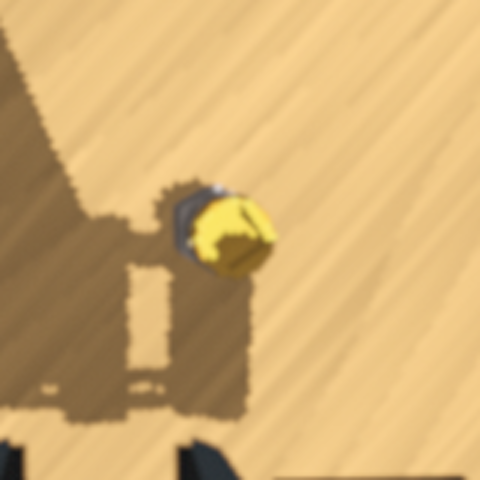

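The crop shows the housing still standing at about (230,235), but the second grip closed on nothing. I'll cross-check its position with the fixed cameras.

Run:
```python
from h import *
np.set_printoptions(precision=1,suppress=True)
print(env.state()['gripper_width'],env.state()['ee_pos'])
for c in ['scene','side','wrist']:
    grab(c)
    for n,z in {'housing1':0,'socket1':64}.items():
        for r in optics.place_of(c,n)[:4]:
            if r['conf']>.2: print(c,n,round(r['conf'],2),np.array(r['at']).round(1),world(c,r['at'],z))
a=cv2.imread('pics/w1.png')
p,W=cloud('wrist');m=(W[...,2]>50)&(W[...,2]<75)&(np.hypot(W[...,0]-438,W[...,1]+178)<40)
print(m.sum(),np.median(W[m],0),W[m].min(0),W[m].max(0))
```

```text
41.83197369677588 [ 439.1 -241.1  110.6]
scene housing1 0.59 [175.2 193.2] [ 568.5 -268.8    0. ]
scene housing1 0.56 [161.1 171.7] [ 463.1 -346.2    0. ]
scene housing1 0.46 [216.9 173.8] [ 443.7 -175.5    0. ]
scene socket1 0.64 [159.7 152.8] [ 458.9 -345.6   64. ]
scene socket1 0.52 [171.2 170.9] [ 552.7 -280.1   64. ]
scene socket1 0.44 [215.4 156.6] [ 450.4 -176.5   64. ]
side housing1 0.84 [254.6 286.1] [ 546.8 -297.4    0. ]
side housing1 0.77 [200.7 261.5] [ 439.3 -183.1    0. ]
side socket1 0.5 [196.5 244.1] [ 434.2 -182.    64. ]
side socket1 0.49 [218.1 295.3] [ 448.8 -345.4   64. ]
side socket1 0.46 [256.3 261.3] [ 557.  -277.7   64. ]
wrist housing1 0.78 [292.9 132.7] [ 436.5 -178.5    0. ]
wrist housing1 0.66 [305.4 263. ] [ 552.8 -282.1    0. ]
wrist socket1 0.81 [300.7 138.2] [ 436.6 -180.    64. ]
wrist socket1 0.58 [311.9 295. ] [ 553.4 -286.4   64. ]
wrist socket1 0.47 [193.9 281.6] [ 452.2 -352.4   64. ]
591 [ 437.6 -178.9   61.9] [ 425.9 -190.8   50. ] [ 448.9 -167.4   65. ]
```

Request:
send_rows --targets '[[[0, 0, 0, -0.005, 0.155, 0, -1], [0, 0, 0, -0.005, 0.155, 0, -1], [0, 0, 0, 0, 0, 0, -1], [0, 0, 0, 0, 0, 0, -1], [0, 0, 0, 0, 0, -0.13, -1], [0, 0, 0, 0, 0, -0.13, -1], [0, 0, 0, 0, 0, -0.13, -1], [0, 0, 0, 0, 0, 0, 0], [0, 0, 0, 0, 0, 0, 0.1], [0, 0, 0, 0, 0, 0, 1], [0, 0, 0, 0, 0, 0, 1], [0, 0, 0, 0, 0, 0, 1]]]'

```text
time_s: 11.65
ee_pos: [439.1, -180.8, 35.1]
ee_rot: [179.9, 0.1, 130.8]
force: [-0.2, 0.3, -0.2]
gripper_width: 54.2
gripper_force: 0.0
```

Request:
send_rows --targets '[[[0, 0, 0, 0, 0, 0, 1], [0, 0, 0, 0, 0, 0, 1], [0, 0, 0, 0, 0, 0, 1], [0, 0, 0, 0, 0, 0, 1]]]'

```text
time_s: 12.05
ee_pos: [438.3, -180.4, 34.1]
ee_rot: [180.0, -0.0, 130.8]
force: [-0.4, 0.4, 0.3]
gripper_width: 21.9
gripper_force: 0.0
```

Request:
send_rows --targets '[[[0, 0, 0, 0, 0, 0, 1], [0, 0, 0, 0, 0, 0, 1], [0, 0, 0, 0, 0, 0, 1], [0, 0, 0, 0, 0, 0, 1]]]'

```text
time_s: 12.45
ee_pos: [438.3, -180.4, 34.1]
ee_rot: [180.0, -0.0, 130.8]
force: [-0.9, 0.4, 0.1]
gripper_width: 0.3
gripper_force: 0.0
```

Run:
```python
from h import *
p,_=grab('wrist');q,_=grab('side')
A=cv2.resize(p[90:290,150:370,::-1],(440,400),interpolation=cv2.INTER_CUBIC)
B=cv2.resize(q[200:300,150:240,::-1],(360,400),interpolation=cv2.INTER_CUBIC)
cv2.imwrite('pics/b1.png',np.hstack([A,B]))
```

```text
(no output)
```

View pics/b1.png

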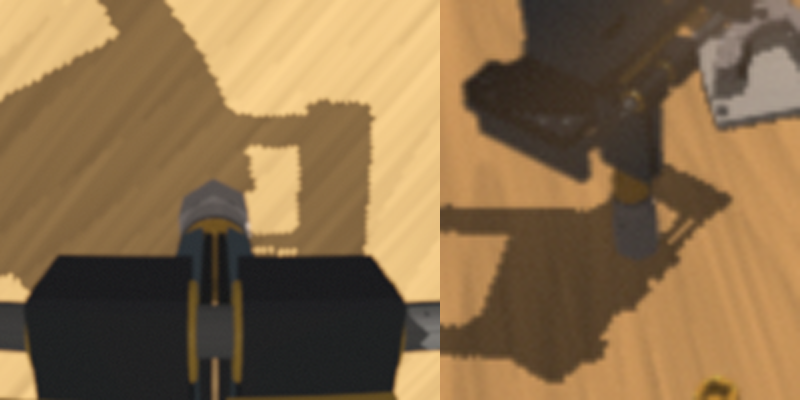

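The left view shows the gripper above the housing with the hexagon peeking out ahead at (215,205). The right (side) view shows almost the whole housing below the finger end at (632,170). So the fingertips seem well above the reported TCP, and I'll measure that from depth.

Run:
```python
from h import *
np.set_printoptions(precision=1,suppress=True,linewidth=150)
s=env.state();print(s['ee_pos'],s['gripper_width'],s['qpos'])
p,W=cloud('wrist');T=Ro.from_euler('xyz',s['ee_rot'],degrees=True).as_matrix()
L=(W-s['ee_pos'])@T
for r in range(176,262,5): print(r,[tuple(L[r,c].round().tolist()) for c in (240,247,257,266,274)])
q,V=cloud('side')
for r in range(228,270,3): print(r,[tuple(V[r,c].round().tolist()) for c in (192,197,202,207)])
```

```text
[ 438.3 -180.4   34.1] 0.40489311772502506 [-23.8  17.8 114.2   0.   47.9 -64.5]
176 [(19.0, -14.0, 35.0), (19.0, -8.0, 35.0), (19.0, 0.0, 36.0), (19.0, 8.0, 35.0), (19.0, 15.0, 35.0)]
181 [(15.0, -14.0, 35.0), (15.0, -8.0, 36.0), (16.0, 0.0, 30.0), (15.0, 8.0, 34.0), (14.0, 15.0, 36.0)]
186 [(10.0, -14.0, 36.0), (12.0, -8.0, 31.0), (16.0, 0.0, 11.0), (13.0, 8.0, 26.0), (10.0, 15.0, 36.0)]
191 [(6.0, -14.0, 35.0), (12.0, -7.0, 14.0), (14.0, 0.0, 5.0), (13.0, 7.0, 10.0), (6.0, 15.0, 35.0)]
196 [(9.0, -12.0, 11.0), (11.0, -7.0, 0.0), (14.0, 0.0, -8.0), (12.0, 7.0, -3.0), (10.0, 13.0, 6.0)]
201 [(6.0, -12.0, 5.0), (12.0, -6.0, -15.0), (14.0, 0.0, -20.0), (12.0, 7.0, -14.0), (6.0, 13.0, 6.0)]
206 [(2.0, -12.0, 5.0), (16.0, -5.0, -39.0), (13.0, 0.0, -29.0), (16.0, 6.0, -39.0), (6.0, 12.0, -6.0)]
211 [(5.0, -11.0, -15.0), (16.0, -5.0, -49.0), (6.0, 0.0, -17.0), (16.0, 5.0, -48.0), (16.0, 10.0, -49.0)]
216 [(16.0, -9.0, -56.0), (16.0, -5.0, -58.0), (2.0, 0.0, -17.0), (16.0, 5.0, -57.0), (16.0, 10.0, -56.0)]
221 [(37.0, -5.0, -122.0), (16.0, -5.0, -64.0), (-2.0, 0.0, -16.0), (16.0, 5.0, -65.
[... 1568 characters left out ...]
2.0), (466.0, -134.0, -1.0)]
249 [(427.0, -131.0, -4.0), (433.0, -189.0, 54.0), (446.0, -186.0, 48.0), (464.0, -145.0, -0.0)]
252 [(425.0, -142.0, -3.0), (432.0, -188.0, 43.0), (445.0, -188.0, 39.0), (462.0, -155.0, -1.0)]
255 [(422.0, -154.0, -1.0), (431.0, -189.0, 33.0), (444.0, -189.0, 29.0), (460.0, -165.0, -2.0)]
258 [(421.0, -163.0, -3.0), (430.0, -191.0, 25.0), (443.0, -190.0, 19.0), (457.0, -176.0, 0.0)]
261 [(418.0, -177.0, 2.0), (429.0, -191.0, 14.0), (442.0, -189.0, 8.0), (455.0, -185.0, -2.0)]
264 [(417.0, -184.0, -1.0), (429.0, -190.0, 2.0), (441.0, -191.0, -1.0), (453.0, -196.0, -0.0)]
267 [(415.0, -196.0, 2.0), (427.0, -199.0, 1.0), (439.0, -201.0, -1.0), (451.0, -206.0, 1.0)]
```

The depth is decisive: the fingertips sit at tool z ≈ -39, so real tip height = reported z + 39 mm. My first close was on the plug (24.4 mm) and the second was in the air. I'll redo the hexagon squaring at the right height.

Request:
send_rows --targets '[[[0, 0, 0, 0, 0, 0, -1], [0, 0, 0, 0, 0, 0, -1], [0, 0, 0, 0, 0, 0, -1], [0, 0, 0, 0, 0, 0, -1], [0, 0, 0, 0, 0, 0, -1], [0, 0, 0, 0, 0, 0, -0.3], [0, 0, 0, 0, 0, 0, -0.3], [0, 0, 0, 0, 0.005, -0.11, -0.3], [0, 0, 0, 0, 0, -0.11, -0.3], [0, 0, 0, 0, 0, -0.11, -0.3], [0, 0, 0, 0, 0, 0, 0], [0, 0, 0, 0, 0, 0, 1]]]' --grip_force 10

```text
time_s: 13.85
ee_pos: [438.4, -179.4, -31.8]
ee_rot: [-180.0, -0.0, 130.8]
force: [-0.3, -0.5, 1.0]
gripper_width: 46.0
gripper_force: 0.0
```

Request:
send_rows --targets '[[[0, 0, 0, 0, 0, 0, 1], [0, 0, 0, 0, 0, 0, 1], [0, 0, 0, 0, 0, 0, 1], [0, 0, 0, 0, 0, 0, 1], [0, 0, 0, 0, 0, 0, 1], [0, 0, 0, 0, 0, 0, 1], [0, 0, 0, 0, 0, 0, 1]]]'

```text
time_s: 14.55
ee_pos: [438.9, -179.7, -31.0]
ee_rot: [180.0, 0.1, 130.8]
force: [-0.6, -0.1, 7.1]
gripper_width: 25.8
gripper_force: 10.0
```

Request:
send_rows --targets '[[[0, 0, 0, 0, 0, 0, 0.1], [0, 0, 0, 0, 0, 0, 0.1], [0, 0, 0, 0, 0, 0.06, 0.1], [0, 0, 0, 0, 0, 0.07, 0.1], [0, 0, 0, 0, 0, 0, 0.1], [0, 0, 0, 0, 0, 0, 1], [0, 0, 0, 0, 0, 0, 1], [0, 0, 0, 0, 0, 0, 1], [0, 0, 0, 0, 0, 0, 1], [0, 0, 0, 0, 0, 0, 1], [0, 0, 0, 0, 0, 0, 1]]]' --grip_force 20

```text
time_s: 15.65
ee_pos: [438.0, -179.3, -6.2]
ee_rot: [-180.0, -0.0, 130.8]
force: [0.6, -0.5, -1.6]
gripper_width: 24.3
gripper_force: 20.0
```

Run:
```python
from h import *
np.set_printoptions(precision=1,suppress=True,linewidth=150)
s=env.state();print(s['ee_pos'],s['gripper_width'],s['gripper_force'])
p,W=cloud('wrist');T=Ro.from_euler('xyz',s['ee_rot'],degrees=True).as_matrix()
L=(W-s['ee_pos'])@T
for r in range(176,240,5): print(r,[tuple(L[r,c].round().tolist()) for c in (227,234,240,247,257,266,274,280,287)])
```

```text
[ 438.  -179.3   -6.2] 24.336198510801587 19.997391613433138
176 [(27.0, -20.0, -6.0), (27.0, -15.0, -6.0), (27.0, -11.0, -6.0), (27.0, -6.0, -6.0), (27.0, 0.0, -4.0), (27.0, 7.0, -5.0), (27.0, 12.0, -4.0), (27.0, 16.0, -5.0), (27.0, 21.0, -5.0)]
181 [(24.0, -20.0, -6.0), (23.0, -16.0, -4.0), (24.0, -11.0, -6.0), (24.0, -6.0, -5.0), (24.0, 0.0, -6.0), (23.0, 7.0, -4.0), (24.0, 12.0, -5.0), (23.0, 16.0, -4.0), (23.0, 21.0, -4.0)]
186 [(20.0, -20.0, -6.0), (20.0, -16.0, -5.0), (20.0, -11.0, -4.0), (20.0, -6.0, -6.0), (20.0, 0.0, -6.0), (nan, nan, nan), (20.0, 12.0, -6.0), (20.0, 16.0, -6.0), (20.0, 21.0, -5.0)]
191 [(16.0, -21.0, -5.0), (16.0, -16.0, -5.0), (16.0, -11.0, -4.0), (16.0, -7.0, -5.0), (17.0, 0.0, -6.0), (17.0, 7.0, -5.0), (16.0, 12.0, -4.0), (16.0, 17.0, -5.0), (16.0, 21.0, -5.0)]
196 [(13.0, -21.0, -6.0), (13.0, -16.0, -5.0), (13.0, -11.0, -5.0), (13.0, -7.0, -5.0), (15.0, 0.0, -12.0), (13.0, 7.0, -5.0), (13.0, 12.0, -5.0), (13.0, 16.0, -6.0), (13.0, 22.0, -5.0)]
201 [(9.0, -21.0, -6.0), (10.0, -16.0, -6.0), (9.0, -12.0, -4.0), (11.0, -6.0, -10.0), (15.0, 0.0, -26.0), (12
[... 711 characters left out ...]
42.0), (10.0, -5.0, -49.0), (13.0, 0.0, -55.0), (11.0, 5.0, -51.0), (8.0, 10.0, -41.0), (13.0, 13.0, -57.0), (15.0, 16.0, -62.0)]
226 [(15.0, -14.0, -70.0), (11.0, -12.0, -57.0), (8.0, -9.0, -51.0), (11.0, -5.0, -58.0), (13.0, 0.0, -62.0), (11.0, 5.0, -59.0), (8.0, 10.0, -51.0), (11.0, 13.0, -59.0), (15.0, 15.0, -70.0)]
231 [(15.0, -14.0, -74.0), (9.0, -12.0, -59.0), (8.0, -9.0, -57.0), (11.0, -5.0, -66.0), (13.0, 0.0, -70.0), (12.0, 5.0, -67.0), (8.0, 10.0, -57.0), (8.0, 13.0, -59.0), (15.0, 15.0, -76.0)]
236 [(15.0, -13.0, -82.0), (6.0, -12.0, -60.0), (8.0, -8.0, -66.0), (10.0, -5.0, -69.0), (10.0, 0.0, -69.0), (10.0, 5.0, -70.0), (8.0, 9.0, -64.0), (6.0, 13.0, -59.0), (15.0, 14.0, -81.0)]
```

Now the neck is held with the tips 4 mm above the hexagon top. I'll carry it over the jaws and check from there.

Request:
send_rows --targets '[[[0, 0, 0, 0, 0, 0.1, 1], [0, 0, 0, 0, 0, 0.1, 1], [0, 0, 0, 0, 0, 0.1, 1], [0, 0, 0.0475, 0.158, 0.138, 0, 1], [0, 0, 0.0475, 0.158, 0.138, 0, 1], [0, 0, 0.0475, 0.158, 0.138, 0, 1], [0, 0, 0.0475, 0.158, 0.138, 0, 1], [0, 0, 0, 0, 0, 0, 1], [0, 0, 0, 0, 0, 0, 1], [0, 0, 0, 0, 0, 0, 1]]]'

```text
time_s: 16.7
ee_pos: [563.4, -69.4, 53.6]
ee_rot: [-179.9, -0.1, 147.8]
force: [0.4, 0.4, -2.2]
gripper_width: 25.0
gripper_force: 20.0
```

Run:
```python
from h import *
np.set_printoptions(precision=1,suppress=True,linewidth=150)
s=env.state();print(s['time_s'],s['ee_pos'],s['ee_rot'],s['gripper_width'],s['gripper_force'])
p,W=cloud('wrist');cv2.imwrite('pics/c1.png',cv2.resize(p[40:240,120:390,::-1],None,fx=2.9,fy=2.9,interpolation=cv2.INTER_CUBIC))
for lo,hi in [(33,41)]:
    m=(W[...,2]>lo)&(W[...,2]<hi)&(np.abs(W[...,0]-575)<40)&(np.abs(W[...,1]+60)<60)
    q=W[m][:,:2]
    # grid of top surfaces
    H,xe,ye=np.histogram2d(q[:,0],q[:,1],bins=[np.arange(536,616,4),np.arange(-116,0,6)])
    print(ye[::-1]);
    for i in range(len(xe)-1): print(int(xe[i]),''.join('%3d'%v for v in H[i][::-1]))
```

```text
16.7 [563.4 -69.4  53.6] [-179.9   -0.1  147.8] 25.02939396882271 19.997321834089234
[  -2   -8  -14  -20  -26  -32  -38  -44  -50  -56  -62  -68  -74  -80  -86  -92  -98 -104 -110 -116]
536  42 40 41  9  5 41 43 40 38 36 40 27  3  0  0  0  0  0  0
540  31 42 41 40 23 42 41 26 19 39 16  0  0  0  0  0  0  0  0
544   5 34 43 43 42 41 42 10  3  5  0  0  0  0  0  0  0  0  0
548   0 15 37 42 41 41 27  0  0  0  0  0  0  0  0  0  0  0  0
552   0  2 34 38 44 40 13  0  0  0  0  0  0  0  0  0  0  0  0
556   0  7 38 39 41 36  0  0  0  0  0  0  0  0  0  0  0  0  0
560   0  5 38 41 39 33  0  0  0  0  0  0  0  0  0  0  0  0  0
564  34 41 39 36 33 33  0  0  0  0  0  0  0  0  0  0  0  0  0
568  37 38 38 41 40 37  0  0  0  0  0  0  0  0  0  0  0  0  0
572  35 31 35 37 36 34  0  0  0  0  0  0  0  0  0  0  0  0  0
576   5  1 35 34 37 37 44 23  0  0  0  0  0  0  0  0  0  0  0
580   0  0 16 21 36 38 38 19  0  0  0  0  0  0  0  0  0  0  0
584   0  0  0  2 20 27 32 15  0  0  0  0  0  0  0  0  0  0  0
588   0  0  0  0  0  1  5  4  0  0  0  0  0  0  0  0  0  0  0
592   0  0  0  0  0  0  0  0  0  0  0  0  0  0  0  0  0  0  0
596   0  0  0  0  0  0  0  0  0  0  0  0  0  0  0  0  0  0  0
600   0  0  0  0  0  0  0  0  0  0  0  0  0  0  0  0  0  0  0
604   0  0  0  0  0  0  0  0  0  0  0  0  0  0  0  0  0  0  0
608   0  0  0  0  0  0  0  0  0  0  0  0  0  0  0  0  0  0  0
```

View pics/c1.png

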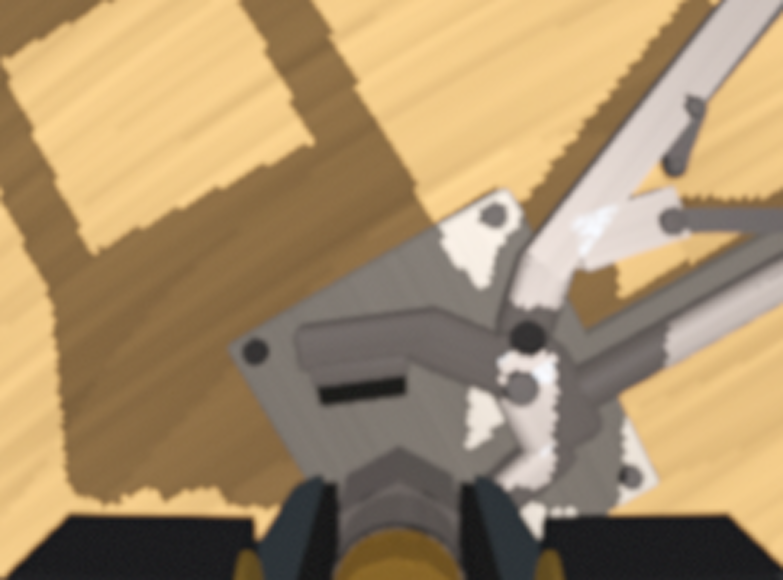

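The view shows the held housing at bottom centre just off the moving jaw's pad (360,390), with the pivot at (525,340). It's clear to go down onto the plate.

Request:
send_rows --targets '[[[0, 0, 0, 0.002, 0.003, -0.09, 1], [0, 0, 0, 0, 0, -0.09, 1], [0, 0, 0, 0, 0, -0.045, 1], [0, 0, 0, 0, 0, -0.02, 1], [0, 0, 0, 0, 0, 0, 1], [0, 0, 0, 0, 0, 0, 1]]]'

```text
time_s: 17.35
ee_pos: [565.6, -68.7, 5.8]
ee_rot: [180.0, 0.1, 147.8]
force: [-0.7, -0.1, -2.5]
gripper_width: 24.5
gripper_force: 20.0
```

Request:
send_rows --targets '[[[0, 0, 0, -0.004, 0, -0.01, 1], [0, 0, 0, 0, 0, 0, 1], [0, 0, 0, 0, 0, 0, 1]]]'

```text
time_s: 17.65
ee_pos: [564.6, -68.4, 3.5]
ee_rot: [180.0, 0.0, 147.9]
force: [-0.3, -1.0, -1.1]
gripper_width: 24.6
gripper_force: 20.0
```

Request:
send_rows --targets '[[[0, 0, 0, 0, 0, 0, -1], [0, 0, 0, 0, 0, 0, -1], [0, 0, 0, 0, 0, 0, -1], [0, 0, 0, 0, 0, 0, -1], [0, 0, 0, 0, 0, 0.1, -1], [0, 0, 0, -0.1, 0.1, 0.2, -1], [0, 0, -0.09, -0.1, 0.1, 0.15, -1], [0, 0, -0.09, 0, 0.1, 0, -1], [0, 0, -0.09, 0, 0, 0, -1], [0, 0, -0.09, 0, 0, 0, -1], [0, 0, 0, 0, 0, 0, -1], [0, 0, 0, 0, 0, 0, -1]]]'

```text
time_s: 18.85
ee_pos: [524.3, -8.5, 93.1]
ee_rot: [180.0, -0.0, 115.6]
force: [-0.8, 0.1, 0.0]
gripper_width: 91.5
gripper_force: 0.0
```

```bash
cat > grips.py <<'E'
from h import *
np.set_printoptions(precision=1,suppress=True,linewidth=150)
s=env.state();print(s['time_s'],s['ee_pos'],s['ee_rot'],s['gripper_width'])
p,W=cloud('wrist')
for n in ['fixed_grip','moving_grip','release_tip','socket1']:
    for r in optics.place_of('wrist',n)[:2]:
        if r['conf']>.2: print(n,round(r['conf'],2),world('wrist',r['at'],64 if n=='socket1' else 31))
m=(W[...,2]>28)&(W[...,2]<44)&(np.abs(W[...,0]-540)<75)&(W[...,1]>-15)&(W[...,1]<175)
q=W[m]
for y in range(-10,175,8):
    a=np.sort(q[np.abs(q[:,1]-y)<1.5][:,0])
    if len(a)>3:
        g=np.split(a,np.where(np.diff(a)>4)[0]+1);print(y,[(round(float(v[0])),round(float(v[-1]))) for v in g if len(v)>3])
cv2.imwrite('pics/g_%d.png'%(s['time_s']*100),cv2.resize(p[:,:,::-1],(800,600),interpolation=cv2.INTER_CUBIC))
E
python3 grips.py; ls pics
```

```text
18.85 [524.3  -8.5  93.1] [180.   -0.  115.6] 91.51153690260719
fixed_grip 0.82 [578.7  34.3  31. ]
fixed_grip 0.23 [558.4 -56.2  31. ]
moving_grip 0.96 [515.7  27.2  31. ]
release_tip 0.75 [557.5 -59.2  31. ]
release_tip 0.67 [632.2 241.8  31. ]
socket1 0.9 [568. -75.  64.]
socket1 0.47 [568.3  36.9  64. ]
-10 [(530, 550), (564, 576)]
-2 [(527, 543), (565, 577)]
6 [(524, 543), (565, 577)]
14 [(522, 544), (566, 578)]
22 [(519, 546), (566, 578)]
30 [(516, 528), (534, 548), (567, 578)]
38 [(512, 533), (543, 552), (566, 578)]
46 [(509, 529), (547, 557), (567, 579)]
54 [(506, 523), (551, 560), (568, 580)]
62 [(503, 518), (556, 579)]
70 [(500, 516), (560, 580)]
78 [(497, 513), (561, 580)]
86 [(494, 510), (569, 580)]
94 [(501, 508), (569, 581)]
102 [(496, 507), (569, 581)]
110 [(494, 504), (568, 583)]
118 [(491, 502)]
126 [(489, 499)]
134 [(486, 497)]
142 [(484, 495)]
150 [(488, 491)]
a1.png
a2.png
b1.png
c1.png
crop1.png
d.png
g_1885.png
m1.png
s.png
scene0.png
side0.png
w1.png
w1b.png
w2b.png
wrist0.png
```

Depth profiles at y=34 give the fixed handle's outer face at x=578 and the moving one at 514. That is 64 apart, as specified. Now the squeeze.

Request:
send_rows --targets '[[[0, 0, -0.077, 0.032, 0.053, 0, -1], [0, 0, -0.077, 0.032, 0.053, 0, -1], [0, 0, -0.077, 0.032, 0.053, 0, -1], [0, 0, -0.077, 0.028, 0.053, 0, -1], [0, 0, 0, 0, 0, 0, -1], [0, 0, 0, 0, 0, 0, -1], [0, 0, 0, 0, 0, -0.15, -1], [0, 0, 0, 0, 0, -0.15, -1], [0, 0, 0, 0, 0, -0.15, -1], [0, 0, 0, 0, 0, -0.115, -1], [0, 0, 0, 0, 0, 0, -1], [0, 0, 0, 0, 0, 0, -1]]]' --grip_force 30

```text
time_s: 20.3
ee_pos: [549.1, 33.5, -19.6]
ee_rot: [-180.0, 0.0, 87.8]
force: [-0.5, 1.3, 0.0]
gripper_width: 91.3
gripper_force: 0.0
```

Request:
send_rows --targets '[[[0, 0, 0, 0.012, 0, 0, -0.7], [0, 0, 0, 0.012, 0, 0, -0.5], [0, 0, 0, 0.012, 0, 0, -0.3], [0, 0, 0, 0, 0, 0, 0], [0, 0, 0, 0, 0, 0, 0.2], [0, 0, 0, 0, 0, 0, 0.2], [0, 0, 0, 0, 0, 0, 0.2], [0, 0, 0, 0, 0, 0, 0.2], [0, 0, 0, 0, 0, 0, 0.2], [0, 0, 0, 0, 0, 0, 0.2]]]'

```text
time_s: 21.3
ee_pos: [556.5, 34.0, -19.7]
ee_rot: [180.0, -0.0, 87.7]
force: [-2.3, 0.6, 4.2]
gripper_width: 42.2
gripper_force: 30.1
```

Request:
send_rows --targets '[[[0, 0, 0, 0, 0, 0, -1], [0, 0, 0, 0, 0, 0, -1], [0, 0, 0, 0, 0, 0, -1], [0, 0, 0, 0, 0, 0, -1], [0, 0, 0, 0, 0, 0, -1], [0, 0, 0, 0, 0, 0.2, -1], [0, 0, 0, 0, 0, 0.2, -1], [0, 0, 0, 0.01, -0.22, 0.2, -1], [0, 0, 0, 0.01, -0.22, 0, -1], [0, 0, 0, 0.02, -0.22, 0, -1], [0, 0, 0.02, 0.01, -0.21, 0, -1], [0, 0, 0, 0, 0, 0, -1]]]'

```text
time_s: 22.5
ee_pos: [566.4, -137.7, 93.8]
ee_rot: [179.9, 0.1, 89.3]
force: [0.0, 0.1, -0.9]
gripper_width: 91.5
gripper_force: 0.0
```

Request:
send_rows --targets '[[[0, 0, 0, 0, 0, 0, -1], [0, 0, 0, 0, 0, 0, -1]]]'

```text
time_s: 22.7
ee_pos: [565.8, -132.1, 93.5]
ee_rot: [-180.0, -0.0, 89.6]
force: [-0.8, 0.6, -0.2]
gripper_width: 91.0
gripper_force: 0.0
```

```bash
python3 look.py k1.png 567 -69 40;python3 - <<'E'
from h import *
p,W=cloud('wrist')
m=(W[...,2]>28)&(W[...,2]<44)&(np.abs(W[...,0]-540)<75)&(W[...,1]>-15)&(W[...,1]<175)
q=W[m]
for y in (10,34,54,70):
    a=np.sort(q[np.abs(q[:,1]-y)<1.5][:,0])
    if len(a)>3:
        g=np.split(a,np.where(np.diff(a)>4)[0]+1);print(y,[(round(float(v[0])),round(float(v[-1]))) for v in g if len(v)>3])
t=(W[...,2]>60)&(W[...,2]<80)&(np.abs(W[...,0]-566)<30)&(np.abs(W[...,1]+69)<30)
print('plug top',W[t].min(0),W[t].max(0),W[t].mean(0))
E
```

```text
22.7 [ 565.8 -132.1   93.5] [-180.    -0.    89.6]
housing1 0.72 [256.6 121.4] [566.9 -68.4   0. ]
housing1 0.72 [383.2  34.9] [701.9  30.1   0. ]
socket1 0.6 [255.  122.9] [565.8 -68.5  64. ]
crop [217  83]
10 [(535, 558), (566, 577)]
34 [(536, 579)]
plug top [554.52112348 -80.68807523  60.00830602] [577.30335711 -57.51177346  74.9259159 ] [566.14922789 -69.01464963  68.02722959]
```

View pics/k1.png

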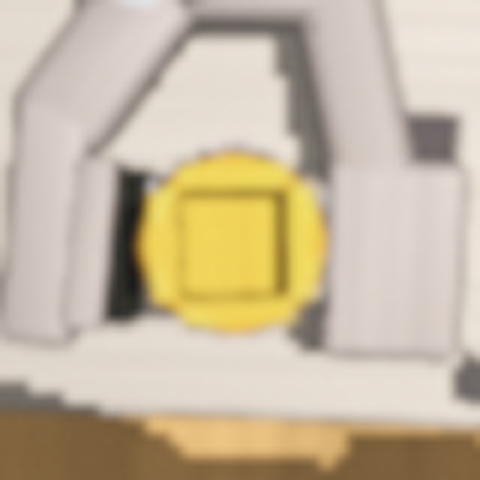

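The crop shows the housing clamped upright between the parallel jaws. The square socket is centred at (233,243) with its sides along the image axes, and the handles measure 43 mm apart, so the pliers are locked. Now the key.

Request:
send_rows --targets '[[[0, 0, 0, 0.05, 0.205, 0.02, -1], [0, 0, 0, 0.05, 0.205, 0.02, -1], [0, 0, 0, 0.05, 0.205, 0.02, -1], [0, 0, 0, 0.05, 0.205, 0.02, -1], [0, 0, 0, 0.05, 0.205, 0.02, -1], [0, 0, 0, 0.05, 0.205, 0.02, -1], [0, 0, 0, 0.05, 0.205, 0, -1], [0, 0, 0, 0.05, 0.205, 0, -1], [0, 0, 0, 0, 0, 0, -1], [0, 0, 0, 0, 0, 0, -1], [0, 0, 0, 0, 0, 0, -1]]]'

```text
time_s: 24.0
ee_pos: [645.5, 194.5, 117.5]
ee_rot: [-180.0, 0.0, 89.6]
force: [-0.1, 0.1, -0.3]
gripper_width: 91.6
gripper_force: 0.0
```

```bash
cat > key.py <<'E'
import sys
from h import *
np.set_printoptions(precision=1,suppress=True)
s=env.state();print(s['time_s'],s['ee_pos'],s['ee_rot'])
cx,cy=map(float,sys.argv[1:3])
p,W=cloud('wrist')
near=(np.hypot(W[...,0]-cx,W[...,1]-cy)<60)
def rect(lo,hi):
    m=near&(W[...,2]>lo)&(W[...,2]<hi);q=W[m][:,:2].astype(np.float32)
    if len(q)<20: return print('none',lo)
    q=q[np.hypot(*(q-np.median(q,0)).T)<48]
    print((lo,hi),len(q),'rect',cv2.minAreaRect(q),'mean',q.mean(0),'pca',np.degrees(np.arctan2(*cv2.PCACompute(q,None)[1][0][::-1])))
rect(86,99);rect(41,49)
for n,z in [('key',10),('key_stand',0)]:
    for r in optics.place_of('wrist',n)[:1]: print(n,r['conf'],world('wrist',r['at'],z))
cv2.imwrite('pics/key_%d.png'%(s['time_s']*100),cv2.resize(p[0:260,120:400,::-1],None,fx=2.3,fy=2.3,interpolation=cv2.INTER_CUBIC))
E
python3 key.py 648 265; ls pics/key*
python3 -c "
from h import *
K=optics.camera_info('wrist')['camera_matrix']
s=dict(ee_pos=np.array([565.8,-132.1,93.5]),ee_rot=[180,0,89.6]);env_s=env.state
import h
class E: state=staticmethod(lambda:s)
h.env=E
print('socket',h.world('wrist',(255.7,123.2),74))"
```

```text
24.0 [645.5 194.5 117.5] [-180.     0.    89.6]
(86, 99) 1633 rect ((653.5661010742188, 265.40069580078125), (80.22632598876953, 13.581788063049316), 16.18669891357422) mean [653.4 265.3] pca 16.482178
(41, 49) 2513 rect ((653.6199951171875, 265.7395324707031), (56.50431823730469, 56.84566879272461), 17.430749893188477) mean [653.4 266.1] pca 107.81121
key 0.75 [653.4 267.1  10. ]
key_stand 0.72 [653.1 264.9   0. ]
pics/key_2400.png
socket [566.29914046 -68.82149111  74.        ]
```

Request:
send_rows --targets '[[[0, 0, -0.09, 0.0044, 0.0394, 0, -1], [0, 0, -0.09, 0.0044, 0.0394, 0, -1], [0, 0, -0.09, 0.0044, 0.0394, 0, -1], [0, 0, -0.09, 0.0044, 0.0394, 0, -1], [0, 0, -0.09, 0.0044, 0.0394, 0, -1], [0, 0, -0.09, 0.0044, 0.0394, 0, -1], [0, 0, -0.09, 0.0044, 0.0394, 0, -1], [0, 0, -0.09, 0.0044, 0.0394, 0, -1], [0, 0, -0.094, 0.0044, 0.0394, 0, -0.4], [0, 0, 0, 0, 0, 0, -0.4], [0, 0, 0, 0, 0, 0, -0.4]]]' --grip_force 30

```text
time_s: 25.25
ee_pos: [654.0, 265.0, 117.8]
ee_rot: [180.0, 0.0, 16.4]
force: [-0.4, -0.3, 0.6]
gripper_width: 70.4
gripper_force: 0.0
```

Request:
send_rows --targets '[[[0, 0, 0, 0, 0, -0.15, -0.4], [0, 0, 0, 0, 0, -0.15, -0.4], [0, 0, 0, 0, 0, -0.147, -0.4], [0, 0, 0, 0, 0, 0, -0.2], [0, 0, 0, 0, 0, 0, 1], [0, 0, 0, 0, 0, 0, 1], [0, 0, 0, 0, 0, 0, 1], [0, 0, 0, 0, 0, 0, 1], [0, 0, 0, 0, 0, 0, 1], [0, 0, 0, 0, 0, 0, 1], [0, 0, 0, 0, 0, 0, 1], [0, 0, 0, 0, 0, 0, 1]]]'

```text
time_s: 26.45
ee_pos: [654.1, 266.1, 28.8]
ee_rot: [-180.0, -0.0, 16.3]
force: [-0.7, 1.1, 3.1]
gripper_width: 12.8
gripper_force: 30.0
```

Request:
send_rows --targets '[[[0, 0, 0, 0, 0, 0.1, 1], [0, 0, 0, 0, 0, 0.15, 1], [0, 0, 0, 0, 0, 0.2, 1], [0, 0, -0.0233, -0.0544, -0.2093, 0, 1], [0, 0, -0.0233, -0.0544, -0.2093, 0, 1], [0, 0, -0.0233, -0.0544, -0.2093, 0, 1], [0, 0, -0.0233, -0.0544, -0.2093, 0, 1], [0, 0, -0.0233, -0.0544, -0.2093, 0, 1], [0, 0, -0.0233, -0.0544, -0.2093, 0, 1], [0, 0, -0.0233, -0.0544, -0.2093, 0, 1], [0, 0, -0.0233, -0.0544, -0.2093, 0, 1], [0, 0, 0, 0, 0, 0, 1]]]'

```text
time_s: 27.65
ee_pos: [565.0, -73.5, 117.9]
ee_rot: [179.9, 0.1, -0.8]
force: [0.7, 0.5, -1.3]
gripper_width: 13.3
gripper_force: 30.0
```

Request:
send_rows --targets '[[[0, 0, 0, 0, 0, 0, 1], [0, 0, 0, 0, 0, 0, 1], [0, 0, 0, 0, 0, 0, 1]]]'

```text
time_s: 27.95
ee_pos: [567.2, -67.7, 118.1]
ee_rot: [-180.0, 0.0, -0.4]
force: [-0.8, -0.1, -0.8]
gripper_width: 12.6
gripper_force: 30.0
```

Request:
send_rows --targets '[[[0, 0, 0, 0, -0.005, -0.06, 1], [0, 0, 0, 0, 0, -0.05, 1], [0, 0, 0, 0, 0, 0, 1], [0, 0, 0, 0, 0, 0, 1], [0, 0, 0, 0, 0, -0.02, 1], [0, 0, 0, 0, 0, -0.02, 1], [0, 0, 0, 0, 0, -0.02, 1], [0, 0, 0, 0, 0, 0, 1], [0, 0, 0, 0, 0, 0, 1]]]'

```text
time_s: 28.85
ee_pos: [566.7, -69.9, 84.1]
ee_rot: [-180.0, 0.0, -0.5]
force: [-0.1, -0.1, -1.9]
gripper_width: 12.9
gripper_force: 30.0
```

Request:
send_rows --targets '[[[0, 0, 0, 0, 0, -0.01, 1], [0, 0, 0, 0, 0, -0.01, 1], [0, 0, 0, 0, 0, 0, 1], [0, 0, 0, 0, 0, 0, 1]]]'

```text
time_s: 29.25
ee_pos: [567.2, -69.9, 80.8]
ee_rot: [180.0, -0.1, -0.5]
force: [-0.6, 0.6, 1.8]
gripper_width: 12.8
gripper_force: 30.0
```

Request:
send_rows --targets '[[[0, 0, 0.06, 0, 0, 0, 1], [0, 0, 0.09, 0, 0, 0, 1], [0, 0, 0.09, 0, 0, 0, 1], [0, 0, 0.09, 0, 0, 0, 1], [0, 0, 0.09, 0, 0, 0, 1], [0, 0, 0.09, 0, 0, 0, 1], [0, 0, 0.09, 0, 0, 0, 1], [0, 0, 0.09, 0, 0, 0, 1], [0, 0, 0.09, 0, 0, 0, 1], [0, 0, 0.06, 0, 0, 0, 1], [0, 0, 0, 0, 0, 0, 1]]]'

```text
time_s: 30.35
ee_pos: [566.4, -68.0, 80.7]
ee_rot: [-179.9, -0.2, 75.1]
force: [-1.8, 5.5, 3.8]
gripper_width: 12.9
gripper_force: 30.0
```

```bash
python3 -c "
from h import *
s=env.state();print(s['ee_pos'],s['ee_rot'],s['torque'],s['force'])"
```

```text
[566.39271522 -68.04422576  80.72941362] [-179.90606894   -0.18128785   75.13751847] [ 1.11807113  0.45737269 -0.05165737] [-1.82627825  5.51140475  3.80687056]
```

Request:
send_rows --targets '[[[0, 0, 0.04, 0, 0, 0, 1], [0, 0, 0.04, 0, 0, 0, 1], [0, 0, 0, 0, 0, 0, 1]]]'

```text
time_s: 30.65
ee_pos: [566.2, -67.9, 80.8]
ee_rot: [-179.9, -0.2, 82.3]
force: [-1.4, 5.4, 5.4]
gripper_width: 12.6
gripper_force: 30.0
```

```bash
python3 -c "
from h import *
s=env.state();print(s['ee_pos'],s['ee_rot'],s['torque'],s['force'],s['gripper_width'])"
```

```text
[566.24306774 -67.94355927  80.76126404] [-179.91431527   -0.20059546   82.30152232] [ 1.23737826  0.53213234 -0.06796121] [-1.37819657  5.44305893  5.44567075] 12.578592500663968
```

Request:
send_rows --targets '[[[0, 0, 0.03, 0, 0, 0, 1], [0, 0, 0.03, 0, 0, 0, 1], [0, 0, 0, 0, 0, 0, 1]]]'

```text
time_s: 30.95
ee_pos: [566.1, -68.1, 80.8]
ee_rot: [-179.9, -0.2, 87.7]
force: [-1.9, 5.0, 5.2]
gripper_width: 12.8
gripper_force: 30.0
```

```bash
python3 -c "
from h import *
s=env.state();print(s['ee_rot'],s['torque'],s['force'],s['gripper_width'])"
```

```text
[-179.92092326   -0.19386492   87.6845043 ] [ 1.21626467  0.62236885 -0.14938161] [-1.8834741   4.97694299  5.2067412 ] 12.756323813406413
```

Request:
send_rows --targets '[[[0, 0, 0.03, 0, 0, 0, 1], [0, 0, 0, 0, 0, 0, 1]]]'

```text
time_s: 31.15
ee_pos: [566.2, -68.3, 80.9]
ee_rot: [-179.9, -0.2, 90.4]
force: [-2.8, 5.1, 5.0]
gripper_width: 13.2
gripper_force: 30.0
```

```bash
python3 -c "
from h import *
s=env.state();print(s['ee_rot'],s['torque'],s['force'],s['gripper_width'])"
```

```text
[-1.79938189e+02 -1.72634644e-01  9.03766329e+01] [ 1.02457813  0.59503357 -0.17561197] [-2.82475344  5.11715806  5.04448721] 13.208514344576766
```

Torque rose from about 0.06 to 0.18 N·m at 88–90°, so the plug is on its stop. I'll back off the slack, lift, and return the key.

Request:
send_rows --targets '[[[0, 0, -0.09, 0, 0, 0, 1], [0, 0, 0, 0, 0, 0.03, 1], [0, 0, 0, 0, 0, 0.12, 1], [0, 0, 0, 0, 0, 0.07, 1], [0, 0, -0.0917, 0.0547, 0.2094, 0, 1], [0, 0, -0.0917, 0.0547, 0.2094, 0, 1], [0, 0, -0.0917, 0.0547, 0.2094, 0, 1], [0, 0, -0.0917, 0.0547, 0.2094, 0, 1], [0, 0, -0.0917, 0.0547, 0.2094, 0, 1], [0, 0, -0.0917, 0.0547, 0.2094, 0, 1], [0, 0, -0.0917, 0.0547, 0.2094, 0, 1], [0, 0, -0.0917, 0.0547, 0.2094, 0, 1]]]'

```text
time_s: 32.35
ee_pos: [655.1, 266.2, 124.2]
ee_rot: [179.9, -0.0, 16.1]
force: [0.4, -1.3, -1.5]
gripper_width: 13.1
gripper_force: 30.0
```

Request:
send_rows --targets '[[[0, 0, 0, 0, 0, 0, 1], [0, 0, 0, 0, 0, 0, 1], [0, 0, 0, 0, 0, 0, 1], [0, 0, 0, 0, 0, 0, 1]]]'

```text
time_s: 32.75
ee_pos: [654.4, 263.6, 124.5]
ee_rot: [180.0, 0.0, 16.3]
force: [0.2, 0.5, -1.1]
gripper_width: 12.7
gripper_force: 30.0
```

Request:
send_rows --targets '[[[0, 0, 0, 0, 0.012, -0.12, 1], [0, 0, 0, 0, 0, -0.1, 1], [0, 0, 0, 0, 0, 0, 1], [0, 0, 0, 0, 0, -0.05, 1], [0, 0, 0, 0, 0, -0.06, 1], [0, 0, 0, 0, 0, -0.06, 1], [0, 0, 0, 0, 0, -0.05, 1], [0, 0, 0, 0, 0, -0.03, 1], [0, 0, 0, 0, 0, 0, 1], [0, 0, 0, 0, 0, 0, 1]]]'

```text
time_s: 33.75
ee_pos: [654.5, 267.6, 30.2]
ee_rot: [180.0, -0.0, 16.3]
force: [0.2, 0.0, -0.8]
gripper_width: 12.8
gripper_force: 30.0
```

Request:
send_rows --targets '[[[0, 0, 0, 0, 0, -0.005, 1], [0, 0, 0, 0, 0, 0, -0.4], [0, 0, 0, 0, 0, 0, -0.4], [0, 0, 0, 0, 0, 0, -0.4], [0, 0, 0, 0, 0, 0, -0.4], [0, 0, 0, 0, 0, 0, -0.4], [0, 0, 0, 0, 0, 0, -0.4], [0, 0, 0, 0, 0, 0.15, -0.4], [0, 0, 0, 0, 0, 0.2, -0.4], [0, 0, 0, 0, 0, 0.15, -0.4]]]'

```text
time_s: 34.75
ee_pos: [655.0, 267.7, 131.5]
ee_rot: [-180.0, -0.1, 16.3]
force: [0.1, -0.1, -0.5]
gripper_width: 63.7
gripper_force: 0.0
```

Request:
send_rows --targets '[[[0, 0, 0.091, -0.0633, -0.1144, 0, 1], [0, 0, 0.091, -0.0633, -0.1144, -0.03, 1], [0, 0, 0.091, -0.0633, -0.1144, -0.03, 1], [0, 0, 0.091, -0.0633, -0.1144, -0.03, 1], [0, 0, 0.091, -0.0633, -0.1144, -0.03, 1], [0, 0, 0.091, -0.0633, -0.1144, -0.03, 1], [0, 0, 0.091, -0.0633, -0.1144, 0, 1], [0, 0, 0.091, -0.0633, -0.1144, 0, 1], [0, 0, 0.091, -0.0633, -0.1144, 0, 1], [0, 0, 0, 0, 0, 0, 1], [0, 0, 0, 0, 0, 0, 1], [0, 0, 0, 0, 0, 0, 1]]]'

```text
time_s: 35.95
ee_pos: [541.2, 62.2, 99.5]
ee_rot: [179.9, -0.0, 90.0]
force: [-0.1, 0.2, 0.3]
gripper_width: 0.7
gripper_force: 0.0
```

```bash
python3 grips.py
python3 - <<'E'
from h import *
np.set_printoptions(precision=1,suppress=True)
p,W=cloud('wrist')
m=(np.hypot(W[...,0]-653.5,W[...,1]-265.7)<50)&(W[...,2]>84)&(W[...,2]<100);print('key bar',m.sum(),W[m].mean(0) if m.sum() else '')
E
```

```text
35.95 [541.2  62.2  99.5] [179.9  -0.   90. ] 0.7369708661598712
fixed_grip 0.87 [579.2  31.6  31. ]
fixed_grip 0.23 [683.1  41.2  31. ]
moving_grip 0.69 [535.1  35.1  31. ]
release_tip 0.64 [555.7 140.5  31. ]
14 [(542, 543)]
22 [(542, 543)]
30 [(542, 543)]
38 [(542, 543), (561, 578)]
46 [(538, 548), (560, 579)]
54 [(538, 553), (561, 578)]
62 [(538, 551), (562, 579)]
70 [(538, 552), (562, 580)]
78 [(539, 553), (562, 580)]
86 [(539, 552), (569, 581)]
94 [(539, 553), (569, 581)]
102 [(549, 553), (570, 581)]
110 [(548, 556), (568, 584)]
118 [(548, 557)]
126 [(548, 558)]
134 [(549, 559)]
142 [(550, 559)]
150 [(550, 560)]
158 [(553, 557)]
key bar 0
```

The lever tip, locked, is at x 549–559, y≈140. I'll lower the shut fingers on its +x side and push it out toward -x.

Request:
send_rows --targets '[[[0, 0, 0, 0.1, 0.207, 0, 1], [0, 0, 0, 0.1, 0.207, 0, 1], [0, 0, 0, 0, 0, 0, 1], [0, 0, 0, 0, 0, 0, 1], [0, 0, 0, 0, 0, -0.2, 1], [0, 0, 0, 0, 0, -0.2, 1], [0, 0, 0, 0, 0, -0.185, 1], [0, 0, 0, 0, 0, 0, 1], [0, 0, 0, 0, 0, 0, 1]]]'

```text
time_s: 37.15
ee_pos: [580.3, 143.6, -17.3]
ee_rot: [-180.0, 0.0, 89.9]
force: [0.8, 0.1, 0.2]
gripper_width: 0.7
gripper_force: 0.0
```

Request:
send_rows --targets '[[[0, 0, 0, -0.035, 0, 0, 1], [0, 0, 0, -0.035, 0, 0, 1], [0, 0, 0, -0.035, 0, 0, 1], [0, 0, 0, -0.035, 0, 0, 1], [0, 0, 0, -0.035, 0, 0, 1], [0, 0, 0, -0.035, 0, 0, 1], [0, 0, 0, -0.035, 0, 0, 1], [0, 0, 0, -0.035, 0, 0, 1], [0, 0, 0, 0, 0, 0, 1], [0, 0, 0, 0, 0, 0, 1]]]'

```text
time_s: 38.15
ee_pos: [524.5, 144.5, -17.7]
ee_rot: [180.0, -0.0, 90.0]
force: [0.4, 0.1, 0.1]
gripper_width: 0.6
gripper_force: 0.0
```

Request:
send_rows --targets '[[[0, 0, 0, 0.1, 0, 0.1, 1], [0, 0, 0, 0, -0.1, 0.25, 1], [0, 0, 0, -0.05, -0.2, 0.24, -1], [0, 0, 0, 0, -0.11, 0, -1], [0, 0, 0, 0, 0, 0, -1], [0, 0, 0, 0, 0, 0, -1], [0, 0, 0, 0, 0, 0, -1]]]'

```text
time_s: 38.85
ee_pos: [536.2, 72.9, 85.8]
ee_rot: [-179.9, -0.0, 90.0]
force: [-0.3, 0.2, 0.6]
gripper_width: 37.3
gripper_force: 0.0
```

```bash
python3 grips.py
```

```text
38.85 [536.2  72.9  85.8] [-179.9   -0.    90. ] 37.324003475380046
fixed_grip 0.66 [577.2  32.7  31. ]
moving_grip 0.84 [514.7  27.9  31. ]
release_tip 0.62 [492.2 132.6  31. ]
-10 [(531, 550), (565, 570)]
-2 [(529, 541), (567, 569)]
30 [(516, 529), (534, 547)]
38 [(512, 534), (543, 551)]
46 [(510, 531), (547, 555)]
54 [(510, 524), (552, 560)]
62 [(505, 519), (556, 570), (575, 579)]
70 [(500, 516), (561, 580)]
78 [(497, 514), (562, 581)]
86 [(495, 511), (569, 581)]
94 [(502, 508), (569, 581)]
102 [(496, 507), (569, 581)]
110 [(494, 505), (568, 584)]
118 [(492, 502)]
126 [(489, 499)]
134 [(486, 497)]
142 [(484, 494)]
150 [(485, 492)]
```

Pliers are open again (moving handle back at 514). I'll fetch the housing from the jaws and carry it to the basket.

Request:
send_rows --targets '[[[0, 0, 0.092, 0.0214, -0.1014, 0, -1], [0, 0, 0.092, 0.0214, -0.1014, 0, -1], [0, 0, 0.092, 0.0214, -0.1014, 0, -1], [0, 0, 0.092, 0.0214, -0.1014, 0, -1], [0, 0, 0.092, 0.0214, -0.1014, 0, -1], [0, 0, 0.092, 0.0214, -0.1014, 0, -1], [0, 0, 0.092, 0.0214, -0.1014, 0, -1], [0, 0, 0, 0, 0, 0, -1], [0, 0, 0, 0, 0, 0, -1], [0, 0, 0, 0, 0, 0, -1]]]' --grip_force 20

```text
time_s: 40.1
ee_pos: [566.2, -68.8, 86.5]
ee_rot: [180.0, -0.0, 147.9]
force: [-0.0, -0.2, -0.4]
gripper_width: 90.9
gripper_force: 0.0
```

Run:
```python
from h import *
np.set_printoptions(precision=1,suppress=True)
s=env.state();print(s['ee_pos'],s['ee_rot'])
p,W=cloud('wrist')
t=(W[...,2]>69)&(W[...,2]<79)&(np.abs(W[...,0]-566)<30)&(np.abs(W[...,1]+69)<30)
print('plug top',t.sum(),W[t].min(0),W[t].max(0),W[t].mean(0))
```

```text
[566.2 -68.8  86.5] [180.   -0.  147.9]
plug top 444 [554.7 -80.   69.1] [578.3 -56.9  74.9] [566.1 -68.2  72.6]
```

Request:
send_rows --targets '[[[0, 0, 0, 0, 0, -0.15, -0.4], [0, 0, 0, 0, 0, -0.15, -0.4], [0, 0, 0, 0, 0, -0.115, -0.2], [0, 0, 0, 0, 0, 0, 0], [0, 0, 0, 0, 0, 0, 1], [0, 0, 0, 0, 0, 0, 1], [0, 0, 0, 0, 0, 0, 1], [0, 0, 0, 0, 0, 0, 1], [0, 0, 0, 0, 0, 0, 1], [0, 0, 0, 0, 0, 0, 1], [0, 0, 0, 0, 0, 0, 1], [0, 0, 0, 0, 0, 0, 1]]]'

```text
time_s: 41.35
ee_pos: [566.7, -69.6, 3.8]
ee_rot: [180.0, 0.0, 147.9]
force: [-0.1, 1.0, 1.9]
gripper_width: 24.2
gripper_force: 28.8
```

Request:
send_rows --targets '[[[0, 0, 0, 0, 0, 0.1, 1], [0, 0, 0, 0, 0, 0.2, 1], [0, 0, 0, 0, 0, 0.15, 1], [0, 0, -0.0806, -0.079, 0.2025, 0, 1], [0, 0, -0.0806, -0.079, 0.2025, 0, 1], [0, 0, -0.0806, -0.079, 0.2025, 0, 1], [0, 0, -0.0806, -0.079, 0.2025, 0, 1], [0, 0, -0.0806, -0.079, 0.2025, 0, 1], [0, 0, -0.0806, -0.079, 0.2025, 0, 1], [0, 0, -0.0806, -0.079, 0.2025, 0, 1], [0, 0, -0.0806, -0.079, 0.2025, 0, 1], [0, 0, 0, 0, 0, 0, 1]]]'

```text
time_s: 42.55
ee_pos: [438.1, 258.1, 93.2]
ee_rot: [-179.9, -0.1, 90.1]
force: [0.3, -1.4, -1.8]
gripper_width: 24.9
gripper_force: 28.5
```

Run:
```python
from h import *
np.set_printoptions(precision=1,suppress=True)
s=env.state();print(s['time_s'],s['ee_pos'],s['ee_rot'],s['gripper_width'],s['gripper_force'])
p,W=cloud('wrist')
m=(W[...,2]>56)&(W[...,2]<72)&(np.hypot(W[...,0]-420,W[...,1]-338)<150)&(W[...,1]>s['ee_pos'][1]+20)
q=W[m][:,:2].astype(np.float32);print(len(q),q.min(0),q.max(0),cv2.minAreaRect(q))
for r in optics.place_of('wrist','basket')[:1]: print(r['conf'],world('wrist',r['at'],0))
cv2.imwrite('pics/bk1.png',cv2.resize(p[:,:,::-1],(800,600)))
```

```text
42.55 [438.1 258.1  93.2] [-179.9   -0.1   90.1] 24.859555725896765 28.538155121728437
3301 [309.5 278.1] [549.4 428.4] ((429.1390686035156, 341.7828369140625), (171.7119140625, 202.562255859375), 73.47157287597656)
0.63 [431.  340.3   0. ]
```

View pics/bk1.png

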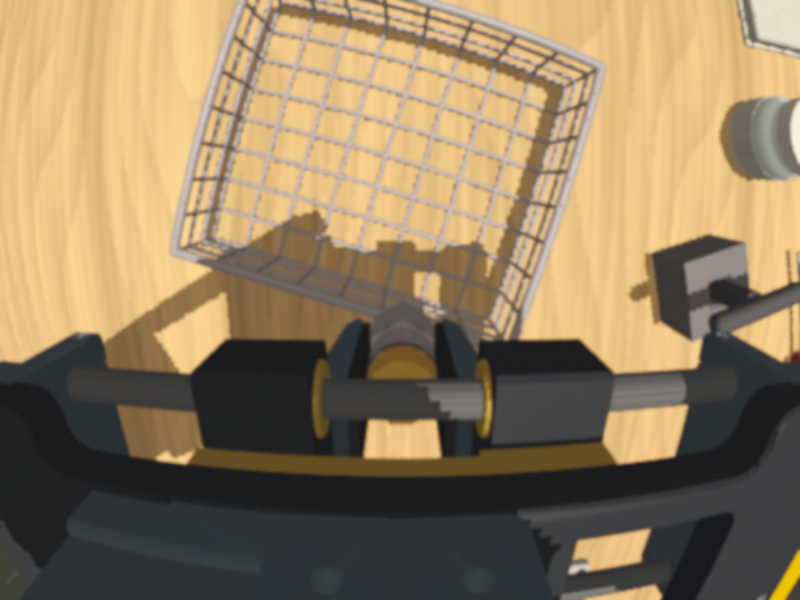

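The picture shows the empty basket ahead with its corners at about (240,0), (603,68), (515,335) and (173,252), and the key is back in its stand at (705,290). I'll lower the first housing at the basket's left part.

Request:
send_rows --targets '[[[0, 0, 0.0906, -0.037, 0.056, 0, 1], [0, 0, 0.0906, -0.037, 0.056, 0, 1], [0, 0, 0.0906, -0.037, 0.056, 0, 1], [0, 0, 0.0906, -0.037, 0.056, 0, 1], [0, 0, 0.0906, -0.037, 0.056, 0, 1], [0, 0, 0.0906, -0.037, 0.056, 0, 1], [0, 0, 0.0906, -0.037, 0.056, 0, 1], [0, 0, 0.0906, -0.037, 0.056, 0, 1], [0, 0, 0.0906, -0.037, 0.056, 0, 1], [0, 0, 0, 0, 0, 0, 1], [0, 0, 0, 0, 0, 0, 1]]]'

```text
time_s: 43.75
ee_pos: [374.2, 353.8, 93.4]
ee_rot: [-179.9, 0.0, 163.1]
force: [-0.3, -0.8, -1.6]
gripper_width: 24.3
gripper_force: 28.5
```

Request:
send_rows --targets '[[[0, 0, 0, 0, 0, -0.15, 1], [0, 0, 0, 0, 0, -0.15, 1], [0, 0, 0, 0, 0, -0.1, 1], [0, 0, 0, 0, 0, -0.06, 1], [0, 0, 0, 0, 0, 0, 1], [0, 0, 0, 0, 0, 0, 1]]]'

```text
time_s: 44.35
ee_pos: [374.4, 355.1, 2.2]
ee_rot: [179.9, 0.0, 163.2]
force: [-1.0, -0.7, -1.8]
gripper_width: 24.1
gripper_force: 28.5
```

Request:
send_rows --targets '[[[0, 0, 0, 0, 0, -0.015, 1], [0, 0, 0, 0, 0, 0, 0.1], [0, 0, 0, 0, 0, 0, 0], [0, 0, 0, 0, 0, 0, 0], [0, 0, 0, 0, 0, 0, 0], [0, 0, 0, 0, 0, 0.2, 0], [0, 0, 0, 0, 0, 0.2, -1], [0, 0, 0, 0, 0, 0.1, -1]]]'

```text
time_s: 45.15
ee_pos: [374.8, 356.3, 102.0]
ee_rot: [179.7, 0.2, 163.3]
force: [0.6, -0.2, 0.8]
gripper_width: 58.4
gripper_force: 0.0
```

Request:
send_rows --targets '[[[0, 0, -0.0541, 0.0607, -0.2357, 0, -1], [0, 0, -0.0541, 0.0607, -0.2357, 0, -1], [0, 0, -0.0541, 0.0607, -0.2357, 0, -1], [0, 0, -0.0541, 0.0607, -0.2357, 0, -1], [0, 0, -0.0541, 0.0607, -0.2357, 0, -1], [0, 0, -0.0541, 0.0607, -0.2357, 0, -1], [0, 0, -0.0541, 0.0607, -0.2357, 0, -1], [0, 0, -0.0541, 0.0607, -0.2357, 0, -1], [0, 0, -0.0541, 0.0607, -0.2357, 0, -1], [0, 0, -0.0541, 0.0607, -0.2357, 0, -1], [0, 0, -0.0541, 0.0607, -0.2357, 0, -1], [0, 0, -0.0541, 0.0607, -0.2357, 0, -1]]]'

```text
time_s: 46.35
ee_pos: [519.4, -212.7, 98.9]
ee_rot: [180.0, 0.0, 104.7]
force: [1.5, -0.0, -0.4]
gripper_width: 91.2
gripper_force: 0.0
```

Request:
send_rows --targets '[[[0, 0, -0.0541, 0.0607, -0.2357, 0, -1], [0, 0, -0.0541, 0.0607, -0.2357, 0, -1], [0, 0, -0.0541, 0.0607, -0.2357, 0, -1], [0, 0, 0, 0, 0, 0, -1], [0, 0, 0, 0, 0, 0, -1], [0, 0, 0, 0, 0, 0, -1]]]'

```text
time_s: 46.95
ee_pos: [555.1, -350.7, 98.4]
ee_rot: [-179.9, -0.1, 90.3]
force: [0.3, 0.8, 0.3]
gripper_width: 91.1
gripper_force: 0.0
```

```bash
cat > hex.py <<'E'
import sys
from h import *
np.set_printoptions(precision=1,suppress=True)
s=env.state();print(s['time_s'],s['ee_pos'],s['ee_rot'])
p,W=cloud('wrist')
for r in optics.place_of('wrist','socket1')[:4]:
    if r['conf']<.3: continue
    c=world('wrist',r['at'],64);m=(np.hypot(W[...,0]-c[0],W[...,1]-c[1])<20)&(W[...,2]>58)&(W[...,2]<70)
    print('socket',round(r['conf'],2),c,'top',W[m].mean(0) if m.sum() else None,m.sum())
m=None
E
python3 hex.py; python3 look.py B1.png 556 -288 30
```

```text
46.95 [ 555.1 -350.7   98.4] [-179.9   -0.1   90.3]
socket 0.9 [ 450.2 -350.5   64. ] top [ 450.7 -352.1   62.3] 343
socket 0.8 [ 556.1 -288.9   64. ] top [ 555.1 -287.3   62.9] 365
47.05 [ 555.5 -350.4   98.9] [-180.    -0.    90.4]
housing1 0.72 [255.6 118.7] [ 554.9 -284.8    0. ]
housing1 0.71 [162.7 181.7] [ 454.3 -350.8    0. ]
socket1 0.95 [256.3 121.4] [ 555.8 -286.6   64. ]
socket1 0.77 [136.7 198.8] [ 449.7 -352.1   64. ]
crop [227  93]
```

View pics/B1.png

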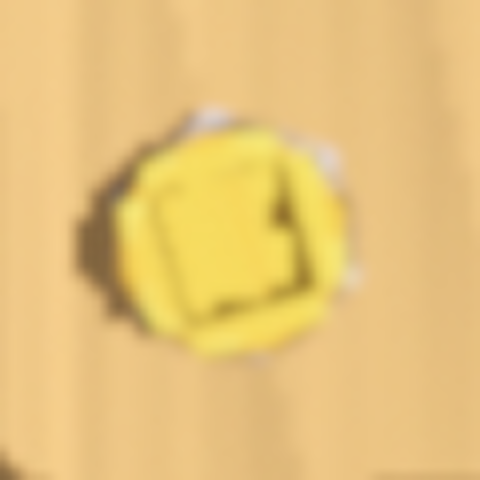

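The crop shows housing B's socket centred at (235,242), turned about 17°. Hexagon corners at (210,112), (330,155) and (352,280) put the flat normals near 12° mod 60. I square it at yaw 102 and regrip.

Request:
send_rows --targets '[[[0, 0, 0.064, 0, 0.1585, 0, -0.4], [0, 0, 0.064, 0, 0.1585, 0, -0.4], [0, 0, 0, 0, 0, 0, -0.4], [0, 0, 0, 0, 0, 0, -0.4], [0, 0, 0, 0, 0, -0.16, -0.4], [0, 0, 0, 0, 0, -0.16, -0.4], [0, 0, 0, 0, 0, -0.16, -0.4], [0, 0, 0, 0, 0, -0.16, -0.4], [0, 0, 0, 0, 0, 0, -0.4], [0, 0, 0, 0, 0, 0, 0], [0, 0, 0, 0, 0, 0, 1], [0, 0, 0, 0, 0, 0, 1]]]' --grip_force 10

```text
time_s: 48.4
ee_pos: [556.6, -289.4, -27.6]
ee_rot: [179.9, 0.1, 101.8]
force: [0.7, 0.2, -0.5]
gripper_width: 42.6
gripper_force: 0.0
```

Request:
send_rows --targets '[[[0, 0, 0, 0, 0, 0, 1], [0, 0, 0, 0, 0, 0, 1], [0, 0, 0, 0, 0, 0, 1], [0, 0, 0, 0, 0, 0, 1], [0, 0, 0, 0, 0, 0, 1], [0, 0, 0, 0, 0, 0, 1], [0, 0, 0, 0, 0, 0, 1]]]'

```text
time_s: 49.1
ee_pos: [555.7, -288.8, -28.6]
ee_rot: [180.0, 0.0, 101.8]
force: [-2.2, 0.2, 6.2]
gripper_width: 25.7
gripper_force: 10.0
```

Request:
send_rows --targets '[[[0, 0, 0, 0, 0, 0, 0.1], [0, 0, 0, 0, 0, 0, 0.1], [0, 0, 0, 0, 0, 0.06, 0.1], [0, 0, 0, 0, 0, 0.055, 0.1], [0, 0, 0, 0, 0, 0, 0.1], [0, 0, 0, 0, 0, 0, 1], [0, 0, 0, 0, 0, 0, 1], [0, 0, 0, 0, 0, 0, 1], [0, 0, 0, 0, 0, 0, 1], [0, 0, 0, 0, 0, 0, 1], [0, 0, 0, 0, 0, 0, 1]]]' --grip_force 20

```text
time_s: 50.2
ee_pos: [555.5, -288.5, -6.5]
ee_rot: [-180.0, -0.0, 101.8]
force: [0.1, 0.0, 0.5]
gripper_width: 25.0
gripper_force: 20.0
```

Request:
send_rows --targets '[[[0, 0, 0, 0, 0, 0.1, 1], [0, 0, 0, 0, 0, 0.1, 1], [0, 0, 0, 0, 0, 0.1, 1], [0, 0, 0.0854, 0.0075, 0.1833, 0, 1], [0, 0, 0.0854, 0.0075, 0.1833, 0, 1], [0, 0, 0.0854, 0.0075, 0.1833, 0, 1], [0, 0, 0.0854, 0.0075, 0.1833, 0, 1], [0, 0, 0.0854, 0.0075, 0.1833, 0, 1], [0, 0, 0.0854, 0.0075, 0.1833, 0, 1], [0, 0, 0, 0, 0, 0, 1], [0, 0, 0, 0, 0, 0, 1], [0, 0, 0, 0, 0, 0, 1]]]'

```text
time_s: 51.4
ee_pos: [564.5, -69.6, 53.4]
ee_rot: [-180.0, -0.0, 147.8]
force: [0.3, 1.1, -1.6]
gripper_width: 24.5
gripper_force: 20.0
```

```bash
cat > held.py <<'E'
from h import *
np.set_printoptions(precision=1,suppress=True)
s=env.state();print(s['time_s'],s['ee_pos'],s['ee_rot'],s['gripper_width'])
p,W=cloud('wrist');T=Ro.from_euler('xyz',s['ee_rot'],degrees=True).as_matrix();L=(W-s['ee_pos'])@T
m=(np.abs(L[...,1])<22)&(L[...,2]>-32)&(L[...,2]<3)&(L[...,0]>-5)&(L[...,0]<25)
q=L[m]
for y in range(-15,16,3): 
    a=q[np.abs(q[:,1]-y)<1.2]
    if len(a)>3: print(y,'max tool x',np.percentile(a[:,0],90).round(1),'z',a[:,2].min().round(),a[:,2].max().round())
E
python3 held.py
```

```text
51.4 [564.5 -69.6  53.4] [-180.    -0.   147.8] 24.538204774582763
-12 max tool x 9.0 z -31.0 -5.0
-9 max tool x 10.8 z -32.0 -8.0
-6 max tool x 12.5 z -31.0 -5.0
-3 max tool x 14.3 z -31.0 -6.0
0 max tool x 15.6 z -31.0 -7.0
3 max tool x 14.5 z -32.0 -6.0
6 max tool x 12.8 z -32.0 -7.0
9 max tool x 11.1 z -31.0 -6.0
12 max tool x 9.3 z -31.0 -6.0
```

Request:
send_rows --targets '[[[0, 0, 0, 0, 0.005, -0.09, 1], [0, 0, 0, 0, 0, -0.09, 1], [0, 0, 0, 0, 0, -0.045, 1], [0, 0, 0, 0, 0, -0.025, 1], [0, 0, 0, 0, 0, 0, 1], [0, 0, 0, 0, 0, 0, 1], [0, 0, 0, 0, 0, 0, 1]]]'

```text
time_s: 52.15
ee_pos: [565.0, -67.9, 4.0]
ee_rot: [180.0, 0.0, 147.9]
force: [1.1, -1.0, -1.4]
gripper_width: 24.7
gripper_force: 20.0
```

Request:
send_rows --targets '[[[0, 0, 0, 0, 0, 0, -1], [0, 0, 0, 0, 0, 0, -1], [0, 0, 0, 0, 0, 0, -1], [0, 0, 0, 0, 0, 0, -1], [0, 0, 0, 0, 0, 0, -1], [0, 0, 0, 0, 0, 0.1, -1], [0, 0, 0, 0, 0, 0.2, -1], [0, 0, 0, 0, 0, 0.15, -1]]]'

```text
time_s: 52.95
ee_pos: [564.9, -67.7, 95.2]
ee_rot: [180.0, 0.0, 147.9]
force: [1.3, -0.4, 0.5]
gripper_width: 86.0
gripper_force: 0.0
```

Request:
send_rows --targets '[[[0, 0, -0.095, -0.0111, 0.0729, 0, -1], [0, 0, -0.095, -0.0111, 0.0729, 0, -1], [0, 0, -0.095, -0.0111, 0.0729, 0, -1], [0, 0, -0.095, -0.0111, 0.0729, 0, -1], [0, 0, -0.095, -0.0111, 0.0729, 0, -1], [0, 0, -0.095, -0.0111, 0.0729, 0, -1], [0, 0, -0.095, -0.0111, 0.0729, 0, -1], [0, 0, 0, 0, 0, 0, -1], [0, 0, 0, 0, 0, 0, -1], [0, 0, 0, 0, 0, 0, -1]]]' --grip_force 30

```text
time_s: 53.95
ee_pos: [549.2, 33.7, 93.7]
ee_rot: [180.0, 0.0, 88.2]
force: [-0.2, -1.0, -0.7]
gripper_width: 91.1
gripper_force: 0.0
```

Same squeeze as before, then out to the look pose over the socket.

Request:
send_rows --targets '[[[0, 0, 0, 0, 0, -0.15, -1], [0, 0, 0, 0, 0, -0.15, -1], [0, 0, 0, 0, 0, -0.15, -1], [0, 0, 0, 0, 0, -0.115, -1], [0, 0, 0, 0, 0, 0, -1], [0, 0, 0, 0, 0, 0, -1]]]'

```text
time_s: 54.55
ee_pos: [549.5, 33.9, -19.1]
ee_rot: [180.0, 0.0, 88.1]
force: [-0.4, -0.1, 0.7]
gripper_width: 91.2
gripper_force: 0.0
```

Request:
send_rows --targets '[[[0, 0, 0, 0.012, 0, 0, -0.7], [0, 0, 0, 0.012, 0, 0, -0.5], [0, 0, 0, 0.012, 0, 0, -0.3], [0, 0, 0, 0, 0, 0, 0], [0, 0, 0, 0, 0, 0, 0.2], [0, 0, 0, 0, 0, 0, 0.2], [0, 0, 0, 0, 0, 0, 0.2], [0, 0, 0, 0, 0, 0, 0.2], [0, 0, 0, 0, 0, 0, 0.2], [0, 0, 0, 0, 0, 0, 0.2]]]'

```text
time_s: 55.55
ee_pos: [556.5, 34.4, -19.1]
ee_rot: [180.0, -0.0, 88.0]
force: [-2.5, -0.1, 4.1]
gripper_width: 42.2
gripper_force: 30.1
```

Request:
send_rows --targets '[[[0, 0, 0, 0, 0, 0, -1], [0, 0, 0, 0, 0, 0, -1], [0, 0, 0, 0, 0, 0, -1], [0, 0, 0, 0, 0, 0, -1], [0, 0, 0, 0, 0, 0, -1], [0, 0, 0, 0, 0, 0.2, -1], [0, 0, 0, 0, 0, 0.2, -1], [0, 0, 0, 0.01, -0.22, 0.2, -1], [0, 0, 0, 0.01, -0.22, 0, -1], [0, 0, 0, 0.02, -0.22, 0, -1], [0, 0, 0.02, 0.01, -0.19, 0, -1], [0, 0, 0, 0, 0, 0, -1]]]'

```text
time_s: 56.75
ee_pos: [566.4, -133.0, 94.3]
ee_rot: [179.9, 0.1, 89.6]
force: [0.2, 0.3, -0.3]
gripper_width: 91.0
gripper_force: 0.0
```

Request:
send_rows --targets '[[[0, 0, 0, 0, 0, 0, -1], [0, 0, 0, 0, 0, 0, -1], [0, 0, 0, 0, 0, 0, -1]]]'

```text
time_s: 57.05
ee_pos: [565.9, -127.3, 94.2]
ee_rot: [-180.0, -0.0, 90.0]
force: [-0.2, 0.7, -0.1]
gripper_width: 91.6
gripper_force: 0.0
```

```bash
cat > sock.py <<'E'
from h import *
np.set_printoptions(precision=1,suppress=True)
s=env.state();print(s['time_s'],s['ee_pos'],s['ee_rot'])
p,W=cloud('wrist')
m=(W[...,2]>28)&(W[...,2]<44)&(np.abs(W[...,0]-540)<75)&(W[...,1]>-15)&(W[...,1]<175);q=W[m]
for y in (10,34):
    a=np.sort(q[np.abs(q[:,1]-y)<1.5][:,0])
    if len(a)>3:
        g=np.split(a,np.where(np.diff(a)>4)[0]+1);print('handle',y,[(round(float(v[0])),round(float(v[-1]))) for v in g if len(v)>3])
t=(W[...,2]>68)&(W[...,2]<80)&(np.abs(W[...,0]-566)<25)&(np.abs(W[...,1]+69)<25)
print('plug top',W[t].min(0),W[t].max(0),'mid',(W[t].min(0)+W[t].max(0))/2,t.sum())
# rectified plan view of the plug top (0.1 mm/px), socket square by template of dark rim edges
pts=np.argwhere(t);c=pts.mean(0)[::-1]
ctr=world('wrist',c,74)[:2]
u,v=np.meshgrid(np.arange(512),np.arange(384))
sel=(np.hypot(u-c[0],v-c[1])<17);P=np.array([world('wrist',(a,b),74)[:2] for a,b in zip(u[sel],v[sel])])
g=cv2.cvtColor(p,cv2.COLOR_RGB2GRAY)[sel].astype(float)
from scipy.interpolate import griddata
X,Y=np.meshgrid(np.arange(-12,12.1,.25),np.arange(-12,12.1,.25))
G=griddata(P-ctr,g,(X,Y),method='linear',fill_value=g.mean())
G=cv2.GaussianBlur(G,(0,0),2)-cv2.GaussianBlur(G,(0,0),8)
from scipy.ndimage import map_coordinates
l=np.linspace(-6,6,49);best=[]
for th in range(-45,45):
    R=Ro.from_euler('z',th,degrees=True).as_matrix()[:2,:2]
    sq=np.vstack([np.c_[l,0*l+7],np.c_[l,0*l-7],np.c_[0*l+7,l],np.c_[0*l-7,l]])@R.T
    for dx in np.arange(-3,3.1,.5):
        for dy in np.arange(-3,3.1,.5):
            val=map_coordinates(G,[(sq[:,1]+dy+12)/.25,(sq[:,0]+dx+12)/.25],order=1)
            best.append((np.minimum(val,0).mean(),th,dx,dy))
best.sort();print('ctr',ctr)
for b in best[:6]: print(round(b[0],2),'angle',b[1],'centre',ctr+[b[2],b[3]])
E
python3 sock.py
```

```text
57.05 [ 565.9 -127.3   94.2] [-180.   -0.   90.]
handle 10 [(534, 557), (566, 577)]
handle 34 [(536, 579)]
plug top [554.9 -80.1  68.2] [577.7 -56.3  74.8] mid [566.3 -68.2  71.5] 420
ctr [566.1 -68.1]
-9.41 angle -27 centre [565.6 -67.6]
-9.4 angle -28 centre [565.6 -67.6]
-9.39 angle -26 centre [565.6 -67.6]
-9.35 angle -27 centre [565.6 -68.1]
-9.35 angle -28 centre [565.6 -68.1]
-9.35 angle -29 centre [565.6 -67.6]
```

Locked again, socket at (566,-68), angle -27°, which matches the expected 63° mod 90. Fetching the key.

Request:
send_rows --targets '[[[0, 0, -0.091, 0.0492, 0.2191, 0.03, -1], [0, 0, -0.091, 0.0492, 0.2191, 0.03, -1], [0, 0, -0.091, 0.0492, 0.2191, 0.03, -1], [0, 0, -0.091, 0.0492, 0.2191, 0.03, -1], [0, 0, -0.091, 0.0492, 0.2191, 0.03, -1], [0, 0, -0.091, 0.0492, 0.2191, 0, -1], [0, 0, -0.091, 0.0492, 0.2191, 0, -0.4], [0, 0, -0.091, 0.0492, 0.2191, 0, -0.4], [0, 0, -0.091, 0.0492, 0.2191, 0, -0.4], [0, 0, 0, 0, 0, 0, -0.4], [0, 0, 0, 0, 0, 0, -0.4], [0, 0, 0, 0, 0, 0, -0.4]]]'

```text
time_s: 58.3
ee_pos: [653.9, 265.1, 124.2]
ee_rot: [180.0, 0.1, 16.2]
force: [-0.7, -0.1, 0.6]
gripper_width: 63.7
gripper_force: 0.0
```

```bash
python3 key.py 653 265
```

```text
58.3 [653.9 265.1 124.2] [180.    0.1  16.2]
(86, 99) 1381 rect ((655.4544677734375, 266.517578125), (77.8235855102539, 12.832051277160645), 16.43686866760254) mean [657.4 266.8] pca 16.494184
(41, 49) 2148 rect ((653.3306884765625, 265.6688537597656), (56.33216094970703, 55.73375701904297), 17.318588256835938) mean [654.1 265.9] pca 105.711006
key 0.85 [653.6 267.1  10. ]
key_stand 0.91 [653.6 268.2   0. ]
```

Request:
send_rows --targets '[[[0, 0, 0, 0.002, 0.003, -0.17, -0.4], [0, 0, 0, 0, 0, -0.17, -0.4], [0, 0, 0, 0, 0, -0.137, -0.4], [0, 0, 0, 0, 0, 0, -0.2], [0, 0, 0, 0, 0, 0, 1], [0, 0, 0, 0, 0, 0, 1], [0, 0, 0, 0, 0, 0, 1], [0, 0, 0, 0, 0, 0, 1], [0, 0, 0, 0, 0, 0, 1], [0, 0, 0, 0, 0, 0, 1], [0, 0, 0, 0, 0, 0, 1], [0, 0, 0, 0, 0, 0, 1]]]'

```text
time_s: 59.65
ee_pos: [655.1, 266.5, 29.3]
ee_rot: [-180.0, -0.0, 16.2]
force: [0.2, 0.3, 4.4]
gripper_width: 12.9
gripper_force: 30.0
```

Request:
send_rows --targets '[[[0, 0, 0, 0, 0, 0.1, 1], [0, 0, 0, 0, 0, 0.15, 1], [0, 0, 0, 0, 0, 0.2, 1], [0, 0, -0.06, -0.0552, -0.2093, 0, 1], [0, 0, -0.06, -0.0552, -0.2093, 0, 1], [0, 0, -0.06, -0.0552, -0.2093, 0, 1], [0, 0, -0.06, -0.0552, -0.2093, 0, 1], [0, 0, -0.06, -0.0552, -0.2093, 0, 1], [0, 0, -0.06, -0.0552, -0.2093, 0, 1], [0, 0, -0.06, -0.0552, -0.2093, 0, 1], [0, 0, -0.06, -0.0552, -0.2093, 0, 1], [0, 0, 0, 0, 0, 0, 1]]]'

```text
time_s: 60.85
ee_pos: [564.7, -73.1, 118.5]
ee_rot: [179.8, 0.1, -27.4]
force: [-0.4, 0.8, -1.4]
gripper_width: 12.9
gripper_force: 30.0
```

Request:
send_rows --targets '[[[0, 0, 0, 0, 0, 0, 1], [0, 0, 0, 0, 0, 0, 1], [0, 0, 0, 0, 0, 0, 1], [0, 0, 0, 0, 0, 0, 1]]]'

```text
time_s: 61.25
ee_pos: [566.8, -67.5, 118.7]
ee_rot: [180.0, 0.0, -26.9]
force: [-0.1, 0.2, -1.4]
gripper_width: 13.0
gripper_force: 30.0
```

Request:
send_rows --targets '[[[0, 0, 0, 0, -0.004, -0.06, 1], [0, 0, 0, 0, 0, -0.05, 1], [0, 0, 0, 0, 0, 0, 1], [0, 0, 0, 0, 0, -0.02, 1], [0, 0, 0, 0, 0, -0.02, 1], [0, 0, 0, 0, 0, -0.02, 1], [0, 0, 0, 0, 0, 0, 1], [0, 0, 0, 0, 0, -0.01, 1], [0, 0, 0, 0, 0, -0.01, 1], [0, 0, 0, 0, 0, 0, 1], [0, 0, 0, 0, 0, 0, 1]]]'

```text
time_s: 62.35
ee_pos: [566.9, -69.4, 81.3]
ee_rot: [-180.0, -0.0, -27.0]
force: [-0.7, 0.9, 1.5]
gripper_width: 12.8
gripper_force: 30.0
```

Request:
send_rows --targets '[[[0, 0, 0.06, 0, 0.004, 0, 1], [0, 0, 0.09, 0, 0, 0, 1], [0, 0, 0.09, 0, 0, 0, 1], [0, 0, 0.09, 0, 0, 0, 1], [0, 0, 0.09, 0, 0, 0, 1], [0, 0, 0.09, 0, 0, 0, 1], [0, 0, 0.09, 0, 0, 0, 1], [0, 0, 0.09, 0, 0, 0, 1], [0, 0, 0.09, 0, 0, 0, 1], [0, 0, 0.09, 0, 0, 0, 1], [0, 0, 0, 0, 0, 0, 1]]]'

```text
time_s: 63.45
ee_pos: [567.0, -67.6, 81.3]
ee_rot: [-180.0, -0.1, 51.2]
force: [0.4, 3.8, 2.5]
gripper_width: 12.9
gripper_force: 30.0
```

```bash
cat > tq.py <<'E'
from h import *
np.set_printoptions(precision=3,suppress=True)
s=env.state();print(s['ee_rot'],s['torque'],s['force'],s['gripper_width'])
E
python3 tq.py
```

```text
[-179.988   -0.119   51.214] [ 0.725  0.129 -0.041] [0.431 3.789 2.511] 12.886485972518992
```

Request:
send_rows --targets '[[[0, 0, 0.04, 0, 0, 0, 1], [0, 0, 0, 0, 0, 0, 1]]]'

```text
time_s: 63.65
ee_pos: [566.9, -67.6, 81.3]
ee_rot: [-180.0, -0.1, 54.7]
force: [0.7, 4.4, 3.2]
gripper_width: 13.1
gripper_force: 30.0
```

```bash
python3 tq.py
```

```text
[-179.992   -0.107   54.679] [ 0.922  0.121 -0.081] [0.686 4.38  3.212] 13.071891169100356
```

Request:
send_rows --targets '[[[0, 0, 0.04, 0, 0, 0, 1], [0, 0, 0, 0, 0, 0, 1]]]'

```text
time_s: 63.85
ee_pos: [567.0, -67.9, 81.3]
ee_rot: [180.0, -0.1, 58.3]
force: [-0.3, 3.5, 4.9]
gripper_width: 12.8
gripper_force: 30.0
```

```bash
python3 tq.py
```

```text
[179.982  -0.087  58.269] [ 0.953  0.178 -0.137] [-0.346  3.457  4.869] 12.756090675104836
```

Request:
send_rows --targets '[[[0, 0, 0.03, 0, 0, 0, 1], [0, 0, 0, 0, 0, 0, 1]]]'

```text
time_s: 64.05
ee_pos: [567.0, -68.2, 81.4]
ee_rot: [180.0, -0.1, 61.0]
force: [-0.2, 4.6, 5.3]
gripper_width: 12.7
gripper_force: 30.0
```

```bash
python3 tq.py
```

```text
[179.965  -0.064  60.971] [ 0.845  0.155 -0.161] [-0.156  4.559  5.279] 12.740315996824744
```

Request:
send_rows --targets '[[[0, 0, -0.09, 0, 0, 0, 1], [0, 0, 0, 0, 0, 0.03, 1], [0, 0, 0, 0, 0, 0.12, 1], [0, 0, 0, 0, 0, 0.07, 1], [0, 0, -0.051, 0.0548, 0.2105, 0, 1], [0, 0, -0.051, 0.0548, 0.2105, 0, 1], [0, 0, -0.051, 0.0548, 0.2105, 0, 1], [0, 0, -0.051, 0.0548, 0.2105, 0, 1], [0, 0, -0.051, 0.0548, 0.2105, 0, 1], [0, 0, -0.051, 0.0548, 0.2105, 0, 1], [0, 0, -0.051, 0.0548, 0.2105, 0, 1], [0, 0, -0.051, 0.0548, 0.2105, 0, 1]]]'

```text
time_s: 65.25
ee_pos: [654.7, 268.5, 124.2]
ee_rot: [179.8, 0.1, 16.2]
force: [1.0, -0.3, -1.8]
gripper_width: 12.4
gripper_force: 30.0
```

Request:
send_rows --targets '[[[0, 0, 0, 0, 0, 0, 1], [0, 0, 0, 0, 0, 0, 1], [0, 0, 0, 0, 0, 0, 1], [0, 0, 0, 0, 0, 0, 1]]]'

```text
time_s: 65.65
ee_pos: [654.2, 266.4, 124.9]
ee_rot: [179.9, 0.0, 16.3]
force: [0.5, -0.7, -1.4]
gripper_width: 12.5
gripper_force: 30.0
```

Insert the key, release, and run the same lever pull.

Request:
send_rows --targets '[[[0, 0, 0, 0, 0, -0.12, 1], [0, 0, 0, 0, 0, -0.1, 1], [0, 0, 0, 0, 0, 0, 1], [0, 0, 0, 0, 0, -0.05, 1], [0, 0, 0, 0, 0, -0.06, 1], [0, 0, 0, 0, 0, -0.06, 1], [0, 0, 0, 0, 0, -0.05, 1], [0, 0, 0, 0, 0, -0.035, 1], [0, 0, 0, 0, 0, 0, 1], [0, 0, 0, 0, 0, 0, 1]]]'

```text
time_s: 66.65
ee_pos: [654.3, 268.3, 29.6]
ee_rot: [180.0, 0.0, 16.4]
force: [1.3, 0.6, -0.8]
gripper_width: 13.0
gripper_force: 30.0
```

```bash
python3 tq.py
```

```text
[179.99    0.003  16.357] [-0.07   0.181 -0.004] [ 1.341  0.558 -0.754] 13.007763680287553
```

Request:
send_rows --targets '[[[0, 0, 0, 0, 0, -0.005, 1], [0, 0, 0, 0, 0, 0, -0.4], [0, 0, 0, 0, 0, 0, -0.4], [0, 0, 0, 0, 0, 0, -0.4], [0, 0, 0, 0, 0, 0, -0.4], [0, 0, 0, 0, 0, 0, -0.4], [0, 0, 0, 0, 0, 0, -0.4], [0, 0, 0, 0, 0, 0.15, -0.4], [0, 0, 0, 0, 0, 0.2, -0.4], [0, 0, 0, 0, 0, 0.15, -0.4]]]'

```text
time_s: 67.65
ee_pos: [654.8, 268.4, 131.0]
ee_rot: [-180.0, -0.1, 16.3]
force: [0.8, -0.2, -0.4]
gripper_width: 63.6
gripper_force: 0.0
```

Request:
send_rows --targets '[[[0, 0, 0.091, -0.0413, -0.0688, 0, 1], [0, 0, 0.091, -0.0413, -0.0688, -0.03, 1], [0, 0, 0.091, -0.0413, -0.0688, -0.03, 1], [0, 0, 0.091, -0.0413, -0.0688, -0.03, 1], [0, 0, 0.091, -0.0413, -0.0688, -0.03, 1], [0, 0, 0.091, -0.0413, -0.0688, -0.03, 1], [0, 0, 0.091, -0.0413, -0.0688, 0, 1], [0, 0, 0.091, -0.0413, -0.0688, 0, 1], [0, 0, 0.091, -0.0413, -0.0688, 0, 1], [0, 0, 0, 0, 0, 0, 1], [0, 0, 0, 0, 0, 0, 1], [0, 0, 0, 0, 0, 0, 1]]]'

```text
time_s: 68.85
ee_pos: [580.6, 145.1, 99.0]
ee_rot: [179.9, -0.0, 90.0]
force: [-0.2, -0.5, -1.0]
gripper_width: 0.4
gripper_force: 0.0
```

Request:
send_rows --targets '[[[0, 0, 0, 0, 0, -0.2, 1], [0, 0, 0, 0, 0, -0.2, 1], [0, 0, 0, 0, 0, -0.185, 1], [0, 0, 0, 0, 0, 0, 1], [0, 0, 0, 0, 0, 0, 1]]]'

```text
time_s: 69.35
ee_pos: [580.5, 144.9, -18.0]
ee_rot: [-180.0, -0.0, 90.0]
force: [-0.5, 0.3, 0.9]
gripper_width: 0.2
gripper_force: 0.0
```

Request:
send_rows --targets '[[[0, 0, 0, -0.035, 0, 0, 1], [0, 0, 0, -0.035, 0, 0, 1], [0, 0, 0, -0.035, 0, 0, 1], [0, 0, 0, -0.035, 0, 0, 1], [0, 0, 0, -0.035, 0, 0, 1], [0, 0, 0, -0.035, 0, 0, 1], [0, 0, 0, -0.035, 0, 0, 1], [0, 0, 0, -0.035, 0, 0, 1], [0, 0, 0, 0, 0, 0, 1], [0, 0, 0, 0, 0, 0, 1]]]'

```text
time_s: 70.35
ee_pos: [524.0, 144.4, -18.1]
ee_rot: [180.0, -0.0, 90.1]
force: [0.1, 1.0, 0.6]
gripper_width: 0.9
gripper_force: 0.0
```

Request:
send_rows --targets '[[[0, 0, 0, 0.1, 0, 0.1, 1], [0, 0, 0, 0, -0.1, 0.25, 1], [0, 0, 0, -0.05, -0.2, 0.24, -1], [0, 0, 0, 0, -0.11, 0, -1], [0, 0, 0, 0, 0, 0, -1], [0, 0, 0, 0, 0, 0, -1], [0, 0, 0, 0, 0, 0, -1]]]'

```text
time_s: 71.05
ee_pos: [535.7, 72.9, 85.3]
ee_rot: [-179.9, -0.0, 90.1]
force: [0.8, 1.0, 0.3]
gripper_width: 38.1
gripper_force: 0.0
```

```bash
python3 grips.py
```

```text
71.05 [535.7  72.9  85.3] [-179.9   -0.    90.1] 38.14585416114527
fixed_grip 0.88 [577.3  35.1  31. ]
moving_grip 0.23 [686.   43.3  31. ]
release_tip 0.95 [492.4 132.7  31. ]
-10 [(531, 551), (565, 569)]
-2 [(528, 540), (566, 569)]
30 [(515, 528), (534, 547)]
38 [(513, 534), (543, 551)]
46 [(509, 531), (547, 555)]
54 [(509, 524), (552, 560)]
62 [(504, 519), (557, 569), (574, 580)]
70 [(501, 516), (560, 580)]
78 [(498, 514), (562, 579)]
86 [(494, 511), (569, 580)]
94 [(501, 508), (569, 581)]
102 [(497, 507), (569, 582)]
110 [(494, 505), (568, 583)]
118 [(492, 503)]
126 [(489, 499)]
134 [(486, 497)]
142 [(484, 494)]
150 [(485, 492)]
```

Request:
send_rows --targets '[[[0, 0, 0.092, 0.0214, -0.1014, 0, -1], [0, 0, 0.092, 0.0214, -0.1014, 0, -1], [0, 0, 0.092, 0.0214, -0.1014, 0, -1], [0, 0, 0.092, 0.0214, -0.1014, 0, -1], [0, 0, 0.092, 0.0214, -0.1014, 0, -1], [0, 0, 0.092, 0.0214, -0.1014, 0, -1], [0, 0, 0.092, 0.0214, -0.1014, 0, -1], [0, 0, 0, 0, 0, 0, -1], [0, 0, 0, 0, 0, 0, -1], [0, 0, 0, 0, 0, 0, -1]]]' --grip_force 20

```text
time_s: 72.3
ee_pos: [565.7, -68.8, 86.0]
ee_rot: [180.0, -0.0, 148.0]
force: [-0.3, -0.6, -0.3]
gripper_width: 91.2
gripper_force: 0.0
```

Request:
send_rows --targets '[[[0, 0, 0, 0, 0, -0.15, -0.4], [0, 0, 0, 0, 0, -0.15, -0.4], [0, 0, 0, 0, 0, -0.11, -0.2], [0, 0, 0, 0, 0, 0, 0], [0, 0, 0, 0, 0, 0, 1], [0, 0, 0, 0, 0, 0, 1], [0, 0, 0, 0, 0, 0, 1], [0, 0, 0, 0, 0, 0, 1], [0, 0, 0, 0, 0, 0, 1], [0, 0, 0, 0, 0, 0, 1], [0, 0, 0, 0, 0, 0, 1], [0, 0, 0, 0, 0, 0, 1]]]'

```text
time_s: 73.5
ee_pos: [566.4, -69.6, 4.5]
ee_rot: [180.0, 0.0, 148.0]
force: [0.9, 0.1, 1.6]
gripper_width: 24.3
gripper_force: 20.6
```

Request:
send_rows --targets '[[[0, 0, 0, 0, 0, 0.1, 1], [0, 0, 0, 0, 0, 0.2, 1], [0, 0, 0, 0, 0, 0.15, 1], [0, 0, -0.0806, -0.079, 0.2025, 0, 1], [0, 0, -0.0806, -0.079, 0.2025, 0, 1], [0, 0, -0.0806, -0.079, 0.2025, 0, 1], [0, 0, -0.0806, -0.079, 0.2025, 0, 1], [0, 0, -0.0806, -0.079, 0.2025, 0, 1], [0, 0, -0.0806, -0.079, 0.2025, 0, 1], [0, 0, -0.0806, -0.079, 0.2025, 0, 1], [0, 0, -0.0806, -0.079, 0.2025, 0, 1], [0, 0, 0, 0, 0, 0, 1]]]'

```text
time_s: 74.7
ee_pos: [437.4, 257.7, 93.7]
ee_rot: [-179.9, -0.0, 90.2]
force: [0.7, -1.7, -2.0]
gripper_width: 24.7
gripper_force: 20.6
```

```bash
cat > bask.py <<'E'
from h import *
np.set_printoptions(precision=1,suppress=True)
s=env.state();print(s['time_s'],s['ee_pos'],s['ee_rot'],s['gripper_width'],s['gripper_force'])
p,W=cloud('wrist')
a=np.radians(-16.5);X=(W[...,:2]-[429,341.8])@np.array([[np.cos(a),-np.sin(a)],[np.sin(a),np.cos(a)]])
m=(np.abs(X[...,0])<88)&(np.abs(X[...,1])<70)&(W[...,2]>14)&(W[...,2]<80)
H,_,_=np.histogram2d(X[m][:,0],X[m][:,1],bins=[np.arange(-90,91,10),np.arange(-70,71,10)])
print('rows basket x from -90, cols y from -70');print(H.astype(int))
for n in ['housing1','socket1']:
    for r in optics.place_of('wrist',n): 
        if r['conf']>.3: print(n,round(r['conf'],2),world('wrist',r['at'],10 if n=='housing1' else 68))
E
python3 bask.py
```

```text
74.7 [437.4 257.7  93.7] [-179.9   -0.    90.2] 24.68720840236842 20.596504280872843
rows basket x from -90, cols y from -70
[[  0   0   0   0   0   0   0   0   0   0   0   0   0   0]
 [  0   0   0   0   0   0   0   0   0   0   0   0   0   0]
 [  0   0   0   0   0  43 149  47   0   0   0   0   0   0]
 [  0   0   0   0   0 110 108 112   0   0   0   0   0   0]
 [  0   0   0   0   0 134 238 131   0   0   0   0   0   0]
 [  0   0   0   0   0   0   0   0   0   0   0   0   0   0]
 [  0   0   0   0   0   0   0   0   0   0   0   0   0   0]
 [  0   0   0   0   0   0   0   0   0   0   0   0   0   0]
 [  0   0   0   0   0   0   0   0   0   0   0   0   0   0]
 [  0   0   0   0   0   0   0   0   0   0   0   0   0   0]
 [  0   0   0   0   0   0   0   0   0   0   0   0   0   0]
 [  0   0   0   0   0   0   0   0   0   0   0   0   0   0]
 [  0   0   0   0   0   0   0   0   0   0   0   0   0   0]
 [  0   0   0   0   0   0   0   0   0   0   0   0   0   0]
 [  0   0   0   0   0   0   0   0   0   0   0   0   0   0]
 [  0   0   0   0   0   0   0   0   0   0   0   0   0   0]
 [  0   0   0   0   0   0   0   0   0   0   0   0   0   0]
 [  0   0   0   0   0   0   0   0   0   0   0   0   0   0]]
housing1 0.73 [375.6 356.3  10. ]
housing1 0.71 [442.  230.7  10. ]
socket1 0.67 [439.2 210.7  68. ]
socket1 0.57 [377.2 351.8  68. ]
socket1 0.53 [610.2 275.7  68. ]
```

Request:
send_rows --targets '[[[0, 0, 0.0905, -0.0047, 0.0475, 0, 1], [0, 0, 0.0905, -0.0047, 0.0475, 0, 1], [0, 0, 0.0905, -0.0047, 0.0475, 0, 1], [0, 0, 0.0905, -0.0047, 0.0475, 0, 1], [0, 0, 0.0905, -0.0047, 0.0475, 0, 1], [0, 0, 0.0905, -0.0047, 0.0475, 0, 1], [0, 0, 0.0905, -0.0047, 0.0475, 0, 1], [0, 0, 0.0905, -0.0047, 0.0475, 0, 1], [0, 0, 0.0905, -0.0047, 0.0475, 0, 1], [0, 0, 0, 0, 0, 0, 1], [0, 0, 0, 0, 0, 0, 1]]]'

```text
time_s: 75.95
ee_pos: [431.6, 338.3, 93.9]
ee_rot: [-179.9, -0.0, 163.1]
force: [-0.0, 0.5, -2.4]
gripper_width: 24.1
gripper_force: 20.6
```

Request:
send_rows --targets '[[[0, 0, 0, 0, 0, -0.15, 1], [0, 0, 0, 0, 0, -0.15, 1], [0, 0, 0, 0, 0, -0.1, 1], [0, 0, 0, 0, 0, -0.06, 1], [0, 0, 0, 0, 0, -0.015, 1], [0, 0, 0, 0, 0, 0, 1]]]'

```text
time_s: 76.55
ee_pos: [431.6, 339.5, -0.5]
ee_rot: [180.0, 0.0, 163.2]
force: [-0.2, 0.7, -1.9]
gripper_width: 24.1
gripper_force: 20.6
```

Request:
send_rows --targets '[[[0, 0, 0, 0, 0, 0, 0.1], [0, 0, 0, 0, 0, 0, 0], [0, 0, 0, 0, 0, 0, 0], [0, 0, 0, 0, 0, 0, 0], [0, 0, 0, 0, 0, 0.2, 0], [0, 0, 0, 0, 0, 0.2, -1], [0, 0, 0, 0, 0, 0.1, -1]]]'

```text
time_s: 77.25
ee_pos: [432.6, 341.0, 102.7]
ee_rot: [179.7, 0.2, 163.3]
force: [0.3, 0.3, 0.1]
gripper_width: 58.6
gripper_force: 0.0
```

Request:
send_rows --targets '[[[0, 0, -0.051, 0.0057, -0.2363, 0, -1], [0, 0, -0.051, 0.0057, -0.2363, 0, -1], [0, 0, -0.051, 0.0057, -0.2363, 0, -1], [0, 0, -0.051, 0.0057, -0.2363, 0, -1], [0, 0, -0.051, 0.0057, -0.2363, 0, -1], [0, 0, -0.051, 0.0057, -0.2363, 0, -1], [0, 0, -0.051, 0.0057, -0.2363, 0, -1], [0, 0, -0.051, 0.0057, -0.2363, 0, -1], [0, 0, -0.051, 0.0057, -0.2363, 0, -1], [0, 0, -0.051, 0.0057, -0.2363, 0, -1], [0, 0, -0.051, 0.0057, -0.2363, 0, -1], [0, 0, -0.051, 0.0057, -0.2363, 0, -1]]]'

```text
time_s: 78.45
ee_pos: [444.7, -229.4, 99.6]
ee_rot: [179.9, 0.0, 108.0]
force: [0.5, -0.8, 0.2]
gripper_width: 91.3
gripper_force: 0.0
```

Request:
send_rows --targets '[[[0, 0, -0.051, 0.0057, -0.2363, 0, -1], [0, 0, -0.051, 0.0057, -0.2363, 0, -1], [0, 0, -0.051, 0.0057, -0.2363, 0, -1], [0, 0, -0.051, 0.0057, -0.2363, 0, -1], [0, 0, 0, 0, 0, 0, -1], [0, 0, 0, 0, 0, 0, -1], [0, 0, 0, 0, 0, 0, -1]]]'

```text
time_s: 79.15
ee_pos: [449.2, -415.1, 99.1]
ee_rot: [-180.0, -0.1, 89.9]
force: [0.1, -0.2, -0.3]
gripper_width: 90.9
gripper_force: 0.0
```

```bash
python3 hex.py; python3 look.py C1.png 451 -352 30
```

```text
79.15 [ 449.2 -415.1   99.1] [-180.    -0.1   89.9]
socket 0.72 [ 448.5 -349.7   64. ] top [ 449.6 -352.8   62.8] 352
79.25 [ 449.5 -414.9   99.4] [-180.    -0.    89.9]
housing1 0.57 [263.  124.1] [ 456.8 -354.8    0. ]
socket1 0.67 [257.5 123.2] [ 451.2 -352.5   64. ]
crop [227  92]
```

Housing C is standing still at (450,-352). This is my last picture view, used for its hexagon angle.

View pics/C1.png

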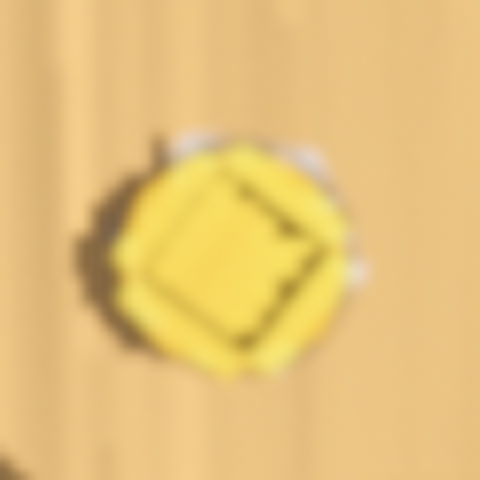

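The last crop shows housing C's socket with its corners at (220,170), (328,245), (243,350) and (140,272), about -37°. Hexagon corners at (312,155) and (360,270) put the flat normals near 21° mod 60. Grip at yaw 111.

Request:
send_rows --targets '[[[0, 0, 0.078, 0, 0.104, 0, -0.4], [0, 0, 0.078, 0, 0.104, 0, -0.4], [0, 0, 0.078, 0, 0.104, 0, -0.4], [0, 0, 0, 0, 0, 0, -0.4], [0, 0, 0, 0, 0, 0, -0.4], [0, 0, 0, 0, 0, -0.16, -0.4], [0, 0, 0, 0, 0, -0.16, -0.4], [0, 0, 0, 0, 0, -0.16, -0.4], [0, 0, 0, 0, 0, -0.16, -0.4], [0, 0, 0, 0, 0, 0, -0.4], [0, 0, 0, 0, 0, 0, 0], [0, 0, 0, 0, 0, 0, 1]]]' --grip_force 10

```text
time_s: 80.6
ee_pos: [450.7, -355.5, -27.1]
ee_rot: [179.9, 0.2, 110.9]
force: [0.1, 0.5, 0.3]
gripper_width: 50.8
gripper_force: 0.0
```

Request:
send_rows --targets '[[[0, 0, 0, 0, 0, 0, 1], [0, 0, 0, 0, 0, 0, 1], [0, 0, 0, 0, 0, 0, 1], [0, 0, 0, 0, 0, 0, 1], [0, 0, 0, 0, 0, 0, 1], [0, 0, 0, 0, 0, 0, 1], [0, 0, 0, 0, 0, 0, 1], [0, 0, 0, 0, 0, 0, 1]]]'

```text
time_s: 81.4
ee_pos: [449.7, -354.3, -28.0]
ee_rot: [180.0, 0.1, 110.9]
force: [-1.6, 0.2, 6.2]
gripper_width: 25.8
gripper_force: 10.0
```

Request:
send_rows --targets '[[[0, 0, 0, 0, 0, 0, 0.1], [0, 0, 0, 0, 0, 0, 0.1], [0, 0, 0, 0, 0, 0.06, 0.1], [0, 0, 0, 0, 0, 0.055, 0.1], [0, 0, 0, 0, 0, 0, 0.1], [0, 0, 0, 0, 0, 0, 1], [0, 0, 0, 0, 0, 0, 1], [0, 0, 0, 0, 0, 0, 1], [0, 0, 0, 0, 0, 0, 1], [0, 0, 0, 0, 0, 0, 1], [0, 0, 0, 0, 0, 0, 1]]]' --grip_force 20

```text
time_s: 82.5
ee_pos: [449.3, -353.9, -5.9]
ee_rot: [-180.0, -0.0, 110.9]
force: [0.7, 0.3, 0.8]
gripper_width: 24.6
gripper_force: 25.8
```

Request:
send_rows --targets '[[[0, 0, 0, 0, 0, 0.1, 1], [0, 0, 0, 0, 0, 0.1, 1], [0, 0, 0, 0, 0, 0.1, 1], [0, 0, 0.0587, 0.0823, 0.2039, 0, 1], [0, 0, 0.0587, 0.0823, 0.2039, 0, 1], [0, 0, 0.0587, 0.0823, 0.2039, 0, 1], [0, 0, 0.0587, 0.0823, 0.2039, 0, 1], [0, 0, 0.0587, 0.0823, 0.2039, 0, 1], [0, 0, 0.0587, 0.0823, 0.2039, 0, 1], [0, 0, 0.0587, 0.0823, 0.2039, 0, 1], [0, 0, 0, 0, 0, 0, 1], [0, 0, 0, 0, 0, 0, 1]]]'

```text
time_s: 83.7
ee_pos: [564.1, -67.8, 53.4]
ee_rot: [-179.9, -0.1, 148.0]
force: [0.3, -0.1, -2.5]
gripper_width: 24.2
gripper_force: 25.7
```

Request:
send_rows --targets '[[[0, 0, 0, 0, 0, 0, 1], [0, 0, 0, 0, 0, 0, 1]]]'

```text
time_s: 83.9
ee_pos: [563.9, -69.8, 53.9]
ee_rot: [-180.0, -0.0, 147.8]
force: [-0.4, -0.0, -3.0]
gripper_width: 24.4
gripper_force: 25.7
```

```bash
python3 held.py
```

```text
83.9 [563.9 -69.8  53.9] [-180.    -0.   147.8] 24.402912756125122
-12 max tool x 8.2 z -31.0 -4.0
-9 max tool x 10.1 z -32.0 -5.0
-6 max tool x 11.8 z -32.0 -5.0
-3 max tool x 13.7 z -32.0 -5.0
0 max tool x 15.1 z -32.0 -6.0
3 max tool x 14.4 z -32.0 -5.0
6 max tool x 12.5 z -32.0 -5.0
9 max tool x 10.8 z -32.0 -5.0
12 max tool x 9.0 z -32.0 -7.0
```

Squared well. Place, open, go to the handles and squeeze.

Request:
send_rows --targets '[[[0, 0, 0, 0.003, 0.006, -0.09, 1], [0, 0, 0, 0, 0, -0.09, 1], [0, 0, 0, 0, 0, -0.045, 1], [0, 0, 0, 0, 0, -0.027, 1], [0, 0, 0, 0, 0, 0, 1], [0, 0, 0, 0, 0, 0, 1], [0, 0, 0, 0, 0, 0, 1]]]'

```text
time_s: 84.65
ee_pos: [565.5, -67.6, 4.1]
ee_rot: [180.0, 0.0, 147.9]
force: [-0.2, 0.1, -2.2]
gripper_width: 24.7
gripper_force: 26.5
```

Request:
send_rows --targets '[[[0, 0, 0, 0, 0, 0, -1], [0, 0, 0, 0, 0, 0, -1], [0, 0, 0, 0, 0, 0, -1], [0, 0, 0, 0, 0, 0, -1], [0, 0, 0, 0, 0, 0, -1], [0, 0, 0, 0, 0, 0.1, -1], [0, 0, 0, 0, 0, 0.2, -1], [0, 0, 0, 0, 0, 0.15, -1]]]'

```text
time_s: 85.45
ee_pos: [565.5, -67.4, 95.4]
ee_rot: [180.0, 0.0, 147.9]
force: [0.3, 0.1, 0.7]
gripper_width: 85.3
gripper_force: 0.0
```

Request:
send_rows --targets '[[[0, 0, -0.095, -0.0111, 0.0729, 0, -1], [0, 0, -0.095, -0.0111, 0.0729, 0, -1], [0, 0, -0.095, -0.0111, 0.0729, 0, -1], [0, 0, -0.095, -0.0111, 0.0729, 0, -1], [0, 0, -0.095, -0.0111, 0.0729, 0, -1], [0, 0, -0.095, -0.0111, 0.0729, 0, -1], [0, 0, -0.095, -0.0111, 0.0729, 0, -1], [0, 0, 0, 0, 0, 0, -1], [0, 0, 0, 0, 0, 0, -1], [0, 0, 0, 0, 0, 0, -1]]]' --grip_force 30

```text
time_s: 86.45
ee_pos: [549.8, 34.1, 93.8]
ee_rot: [180.0, 0.0, 88.1]
force: [0.3, -0.0, -1.1]
gripper_width: 91.6
gripper_force: 0.0
```

Request:
send_rows --targets '[[[0, 0, 0, 0, 0, -0.15, -1], [0, 0, 0, 0, 0, -0.15, -1], [0, 0, 0, 0, 0, -0.15, -1], [0, 0, 0, 0, 0, -0.115, -1], [0, 0, 0, 0, 0, 0, -1], [0, 0, 0, 0, 0, 0, -1]]]'

```text
time_s: 87.05
ee_pos: [550.0, 34.2, -19.0]
ee_rot: [180.0, 0.0, 88.0]
force: [0.2, 0.3, 2.0]
gripper_width: 91.3
gripper_force: 0.0
```

Request:
send_rows --targets '[[[0, 0, 0, 0.011, 0, 0, -0.7], [0, 0, 0, 0.011, 0, 0, -0.5], [0, 0, 0, 0.011, 0, 0, -0.3], [0, 0, 0, 0, 0, 0, 0], [0, 0, 0, 0, 0, 0, 0.2], [0, 0, 0, 0, 0, 0, 0.2], [0, 0, 0, 0, 0, 0, 0.2], [0, 0, 0, 0, 0, 0, 0.2], [0, 0, 0, 0, 0, 0, 0.2], [0, 0, 0, 0, 0, 0, 0.2]]]'

```text
time_s: 88.05
ee_pos: [556.5, 34.7, -18.9]
ee_rot: [180.0, -0.0, 88.0]
force: [-1.8, 1.4, 4.6]
gripper_width: 42.3
gripper_force: 30.1
```

Request:
send_rows --targets '[[[0, 0, 0, 0, 0, 0, -1], [0, 0, 0, 0, 0, 0, -1], [0, 0, 0, 0, 0, 0, -1], [0, 0, 0, 0, 0, 0, -1], [0, 0, 0, 0, 0, 0, -1], [0, 0, 0, 0, 0, 0.2, -1], [0, 0, 0, 0, 0, 0.2, -1], [0, 0, 0, 0.01, -0.22, 0.2, -1], [0, 0, 0, 0.01, -0.22, 0, -1], [0, 0, 0, 0.02, -0.22, 0, -1], [0, 0, 0.02, 0.01, -0.19, 0, -1], [0, 0, 0, 0, 0, 0, -1]]]'

```text
time_s: 89.25
ee_pos: [566.3, -132.6, 94.5]
ee_rot: [179.9, 0.1, 89.6]
force: [0.1, 0.5, -0.5]
gripper_width: 91.2
gripper_force: 0.0
```

Request:
send_rows --targets '[[[0, 0, 0, 0, 0, 0, -1], [0, 0, 0, 0, 0, 0, -1], [0, 0, 0, 0, 0, 0, -1]]]'

```text
time_s: 89.55
ee_pos: [565.9, -127.0, 94.4]
ee_rot: [-180.0, -0.0, 89.9]
force: [0.1, -0.1, 1.0]
gripper_width: 91.3
gripper_force: 0.0
```

```bash
python3 sock.py
```

```text
89.55 [ 565.9 -127.    94.4] [-180.    -0.    89.9]
handle 10 [(535, 557), (566, 577)]
handle 34 [(536, 579)]
plug top [554.8 -79.   70. ] [577.7 -56.   75. ] mid [566.3 -67.5  72.5] 435
ctr [566.3 -67.4]
-13.01 angle 0 centre [565.3 -67.4]
-12.91 angle -1 centre [565.3 -67.4]
-12.85 angle 1 centre [565.3 -67.4]
-12.84 angle -2 centre [565.3 -67.4]
-12.76 angle -3 centre [565.3 -67.4]
-12.75 angle 2 centre [565.3 -67.4]
```

Locked, socket at 0° as predicted. Fetch the key.

Request:
send_rows --targets '[[[0, 0, -0.091, 0.0495, 0.2191, 0.03, -1], [0, 0, -0.091, 0.0495, 0.2191, 0.03, -1], [0, 0, -0.091, 0.0495, 0.2191, 0.03, -1], [0, 0, -0.091, 0.0495, 0.2191, 0.03, -1], [0, 0, -0.091, 0.0495, 0.2191, 0.03, -1], [0, 0, -0.091, 0.0495, 0.2191, 0, -1], [0, 0, -0.091, 0.0495, 0.2191, 0, -0.4], [0, 0, -0.091, 0.0495, 0.2191, 0, -0.4], [0, 0, -0.091, 0.0495, 0.2191, 0, -0.4], [0, 0, 0, 0, 0, 0, -0.4], [0, 0, 0, 0, 0, 0, -0.4], [0, 0, 0, 0, 0, 0, -0.4]]]'

```text
time_s: 90.8
ee_pos: [654.4, 265.5, 124.3]
ee_rot: [180.0, 0.1, 16.2]
force: [0.1, -0.6, 0.2]
gripper_width: 63.7
gripper_force: 0.0
```

```bash
python3 key.py 653 265
```

```text
90.8 [654.4 265.5 124.3] [180.    0.1  16.2]
(86, 99) 1331 rect ((655.3685302734375, 267.35723876953125), (77.04096221923828, 12.48056411743164), 16.346195220947266) mean [657.  267.6] pca 16.332438
(41, 49) 2146 rect ((653.1962280273438, 265.64459228515625), (56.714778900146484, 55.584163665771484), 16.836183547973633) mean [654.3 265.6] pca 104.05623
key 0.6 [653.7 267.   10. ]
key_stand 0.58 [654.9 267.1   0. ]
```

Request:
send_rows --targets '[[[0, 0, 0, 0, 0.005, -0.17, -0.4], [0, 0, 0, 0, 0, -0.17, -0.4], [0, 0, 0, 0, 0, -0.137, -0.4], [0, 0, 0, 0, 0, 0, -0.2], [0, 0, 0, 0, 0, 0, 1], [0, 0, 0, 0, 0, 0, 1], [0, 0, 0, 0, 0, 0, 1], [0, 0, 0, 0, 0, 0, 1], [0, 0, 0, 0, 0, 0, 1], [0, 0, 0, 0, 0, 0, 1], [0, 0, 0, 0, 0, 0, 1], [0, 0, 0, 0, 0, 0, 1]]]'

```text
time_s: 92.15
ee_pos: [655.2, 267.2, 29.5]
ee_rot: [-180.0, -0.0, 16.1]
force: [0.3, 0.9, 3.2]
gripper_width: 12.6
gripper_force: 30.0
```

Request:
send_rows --targets '[[[0, 0, 0, 0, 0, 0.1, 1], [0, 0, 0, 0, 0, 0.15, 1], [0, 0, 0, 0, 0, 0.2, 1], [0, 0, -0.0224, -0.0552, -0.2094, 0, 1], [0, 0, -0.0224, -0.0552, -0.2094, 0, 1], [0, 0, -0.0224, -0.0552, -0.2094, 0, 1], [0, 0, -0.0224, -0.0552, -0.2094, 0, 1], [0, 0, -0.0224, -0.0552, -0.2094, 0, 1], [0, 0, -0.0224, -0.0552, -0.2094, 0, 1], [0, 0, -0.0224, -0.0552, -0.2094, 0, 1], [0, 0, -0.0224, -0.0552, -0.2094, 0, 1], [0, 0, 0, 0, 0, 0, 1]]]'

```text
time_s: 93.35
ee_pos: [564.8, -72.5, 118.6]
ee_rot: [179.9, 0.1, -0.3]
force: [0.6, 1.1, -1.5]
gripper_width: 12.6
gripper_force: 30.0
```

Request:
send_rows --targets '[[[0, 0, 0, 0, 0, 0, 1], [0, 0, 0, 0, 0, 0, 1], [0, 0, 0, 0, 0, 0, 1], [0, 0, 0, 0, 0, 0, 1]]]'

```text
time_s: 93.75
ee_pos: [566.9, -66.9, 118.9]
ee_rot: [-180.0, 0.0, 0.1]
force: [-0.3, -0.6, -1.3]
gripper_width: 12.8
gripper_force: 30.0
```

Request:
send_rows --targets '[[[0, 0, 0, 0, -0.001, -0.06, 1], [0, 0, 0, 0, 0, -0.05, 1], [0, 0, 0, 0, 0, 0, 1], [0, 0, 0, 0, 0, -0.02, 1], [0, 0, 0, 0, 0, -0.02, 1], [0, 0, 0, 0, 0, -0.02, 1], [0, 0, 0, 0, 0, 0, 1], [0, 0, 0, 0, 0, -0.01, 1], [0, 0, 0, 0, 0, -0.01, 1], [0, 0, 0, 0, 0, 0, 1], [0, 0, 0, 0, 0, 0, 1]]]'

```text
time_s: 94.85
ee_pos: [567.0, -68.3, 81.5]
ee_rot: [180.0, -0.0, 0.0]
force: [-0.5, 0.6, 0.8]
gripper_width: 12.8
gripper_force: 30.0
```

Request:
send_rows --targets '[[[0, 0, 0.06, 0, 0, 0, 1], [0, 0, 0.09, 0, 0, 0, 1], [0, 0, 0.09, 0, 0, 0, 1], [0, 0, 0.09, 0, 0, 0, 1], [0, 0, 0.09, 0, 0, 0, 1], [0, 0, 0.09, 0, 0, 0, 1], [0, 0, 0.09, 0, 0, 0, 1], [0, 0, 0.09, 0, 0, 0, 1], [0, 0, 0.09, 0, 0, 0, 1], [0, 0, 0.09, 0, 0, 0, 1], [0, 0, 0.04, 0, 0, 0, 1], [0, 0, 0, 0, 0, 0, 1]]]'

```text
time_s: 96.05
ee_pos: [566.6, -66.1, 81.5]
ee_rot: [-180.0, -0.2, 81.9]
force: [-1.1, 4.4, 2.8]
gripper_width: 12.6
gripper_force: 30.0
```

```bash
python3 tq.py
```

```text
[-179.974   -0.218   81.9  ] [ 1.113  0.291 -0.054] [-1.072  4.373  2.788] 12.596892190001704
```

Request:
send_rows --targets '[[[0, 0, 0.05, 0, 0, 0, 1], [0, 0, 0, 0, 0, 0, 1]]]'

```text
time_s: 96.25
ee_pos: [566.5, -66.1, 81.5]
ee_rot: [-180.0, -0.2, 86.4]
force: [-0.9, 4.8, 3.8]
gripper_width: 12.5
gripper_force: 30.0
```

```bash
python3 tq.py
```

```text
[-179.979   -0.222   86.407] [ 1.138  0.362 -0.057] [-0.896  4.806  3.832] 12.53865921166647
```

Request:
send_rows --targets '[[[0, 0, 0.04, 0, 0, 0, 1], [0, 0, 0, 0, 0, 0, 1]]]'

```text
time_s: 96.45
ee_pos: [566.5, -66.5, 81.5]
ee_rot: [-180.0, -0.2, 89.9]
force: [-1.4, 5.6, 4.3]
gripper_width: 12.8
gripper_force: 30.0
```

```bash
python3 tq.py
```

```text
[-179.994   -0.183   89.945] [ 1.221  0.428 -0.153] [-1.436  5.627  4.332] 12.79639660658614
```

One more small step to be sure, then check.

Request:
send_rows --targets '[[[0, 0, 0.03, 0, 0, 0, 1], [0, 0, 0, 0, 0, 0, 1]]]'

```text
time_s: 96.65
ee_pos: [566.5, -66.9, 81.6]
ee_rot: [180.0, -0.1, 92.6]
force: [-1.8, 4.8, 5.3]
gripper_width: 12.8
gripper_force: 30.0
```

```bash
python3 tq.py
```

```text
[179.998  -0.143  92.612] [ 1.016  0.467 -0.212] [-1.85   4.811  5.287] 12.828003702471019
```

Request:
send_rows --targets '[[[0, 0, -0.09, 0, 0, 0, 1], [0, 0, 0, 0, 0, 0.03, 1], [0, 0, 0, 0, 0, 0.12, 1], [0, 0, 0, 0, 0, 0.07, 1], [0, 0, -0.0936, 0.055, 0.2095, 0, 1], [0, 0, -0.0936, 0.055, 0.2095, 0, 1], [0, 0, -0.0936, 0.055, 0.2095, 0, 1], [0, 0, -0.0936, 0.055, 0.2095, 0, 1], [0, 0, -0.0936, 0.055, 0.2095, 0, 1], [0, 0, -0.0936, 0.055, 0.2095, 0, 1], [0, 0, -0.0936, 0.055, 0.2095, 0, 1], [0, 0, -0.0936, 0.055, 0.2095, 0, 1]]]'

```text
time_s: 97.85
ee_pos: [655.4, 267.5, 124.8]
ee_rot: [179.9, -0.0, 17.1]
force: [0.8, -0.4, -2.2]
gripper_width: 12.8
gripper_force: 30.0
```

Request:
send_rows --targets '[[[0, 0, 0, 0, 0, 0, 1], [0, 0, 0, 0, 0, 0, 1], [0, 0, 0, 0, 0, 0, 1], [0, 0, 0, 0, 0, 0, 1]]]'

```text
time_s: 98.25
ee_pos: [654.7, 265.0, 125.2]
ee_rot: [180.0, 0.0, 17.3]
force: [-0.4, 0.4, -1.0]
gripper_width: 12.7
gripper_force: 30.0
```

Request:
send_rows --targets '[[[0, 0, -0.008, 0, 0.006, -0.12, 1], [0, 0, 0, 0, 0, -0.1, 1], [0, 0, 0, 0, 0, 0, 1], [0, 0, 0, 0, 0, -0.05, 1], [0, 0, 0, 0, 0, -0.06, 1], [0, 0, 0, 0, 0, -0.06, 1], [0, 0, 0, 0, 0, -0.05, 1], [0, 0, 0, 0, 0, -0.035, 1], [0, 0, 0, 0, 0, 0, 1], [0, 0, 0, 0, 0, 0, 1]]]'

```text
time_s: 99.25
ee_pos: [654.7, 267.9, 29.8]
ee_rot: [180.0, -0.0, 16.6]
force: [-0.2, -0.7, -1.3]
gripper_width: 12.4
gripper_force: 30.0
```

```bash
python3 tq.py
```

```text
[179.99   -0.001  16.577] [-0.098  0.135 -0.01 ] [-0.242 -0.697 -1.323] 12.44237011158826
```

Request:
send_rows --targets '[[[0, 0, 0, 0, 0, -0.005, 1], [0, 0, 0, 0, 0, 0, -0.4], [0, 0, 0, 0, 0, 0, -0.4], [0, 0, 0, 0, 0, 0, -0.4], [0, 0, 0, 0, 0, 0, -0.4], [0, 0, 0, 0, 0, 0, -0.4], [0, 0, 0, 0, 0, 0, -0.4], [0, 0, 0, 0, 0, 0.15, -0.4], [0, 0, 0, 0, 0, 0.2, -0.4], [0, 0, 0, 0, 0, 0.15, -0.4]]]'

```text
time_s: 100.25
ee_pos: [655.2, 268.0, 131.2]
ee_rot: [-180.0, -0.1, 16.6]
force: [0.7, 0.2, 0.8]
gripper_width: 64.3
gripper_force: 0.0
```

Request:
send_rows --targets '[[[0, 0, 0.091, -0.0413, -0.0688, 0, 1], [0, 0, 0.091, -0.0413, -0.0688, -0.03, 1], [0, 0, 0.091, -0.0413, -0.0688, -0.03, 1], [0, 0, 0.091, -0.0413, -0.0688, -0.03, 1], [0, 0, 0.091, -0.0413, -0.0688, -0.03, 1], [0, 0, 0.091, -0.0413, -0.0688, -0.03, 1], [0, 0, 0.091, -0.0413, -0.0688, 0, 1], [0, 0, 0.091, -0.0413, -0.0688, 0, 1], [0, 0, 0.091, -0.0413, -0.0688, 0, 1], [0, 0, 0, 0, 0, 0, 1], [0, 0, 0, 0, 0, 0, 1], [0, 0, 0, 0, 0, 0, 1]]]'

```text
time_s: 101.45
ee_pos: [580.9, 144.7, 99.1]
ee_rot: [180.0, -0.0, 90.2]
force: [-0.1, -0.3, -0.3]
gripper_width: 0.9
gripper_force: 0.0
```

Request:
send_rows --targets '[[[0, 0, 0, 0, 0, -0.2, 1], [0, 0, 0, 0, 0, -0.2, 1], [0, 0, 0, 0, 0, -0.185, 1], [0, 0, 0, 0, 0, 0, 1], [0, 0, 0, 0, 0, 0, 1]]]'

```text
time_s: 101.95
ee_pos: [580.8, 144.6, -17.9]
ee_rot: [-180.0, -0.0, 90.3]
force: [-0.3, -0.0, 0.3]
gripper_width: 0.6
gripper_force: 0.0
```

Request:
send_rows --targets '[[[0, 0, 0, -0.035, 0, 0, 1], [0, 0, 0, -0.035, 0, 0, 1], [0, 0, 0, -0.035, 0, 0, 1], [0, 0, 0, -0.035, 0, 0, 1], [0, 0, 0, -0.035, 0, 0, 1], [0, 0, 0, -0.035, 0, 0, 1], [0, 0, 0, -0.035, 0, 0, 1], [0, 0, 0, -0.035, 0, 0, 1], [0, 0, 0, 0, 0, 0, 1], [0, 0, 0, 0, 0, 0, 1]]]'

```text
time_s: 102.95
ee_pos: [524.3, 144.1, -18.0]
ee_rot: [180.0, -0.0, 90.3]
force: [1.0, 0.2, 0.0]
gripper_width: 1.0
gripper_force: 0.0
```

Request:
send_rows --targets '[[[0, 0, 0, 0.1, 0, 0.1, 1], [0, 0, 0, 0, -0.1, 0.25, 1], [0, 0, 0, -0.05, -0.2, 0.24, -1], [0, 0, 0, 0, -0.11, 0, -1], [0, 0, 0, 0, 0, 0, -1], [0, 0, 0, 0, 0, 0, -1], [0, 0, 0, 0, 0, 0, -1]]]'

```text
time_s: 103.65
ee_pos: [536.0, 72.6, 85.5]
ee_rot: [-179.9, -0.0, 90.3]
force: [-0.2, 0.2, -0.0]
gripper_width: 37.4
gripper_force: 0.0
```

```bash
python3 grips.py | head -12
```

```text
103.65 [536.   72.6  85.5] [-179.9   -0.    90.3] 37.42995024628985
fixed_grip 0.88 [579.6  33.3  31. ]
fixed_grip 0.28 [491.1 132.5  31. ]
moving_grip 0.62 [513.5  28.3  31. ]
release_tip 0.66 [493.5 136.   31. ]
-10 [(532, 551), (565, 570)]
-2 [(529, 540), (567, 569)]
30 [(516, 529), (534, 547)]
38 [(513, 534), (543, 551)]
46 [(510, 531), (547, 555)]
54 [(510, 524), (552, 560)]
62 [(505, 519), (556, 570), (575, 579)]
```

Request:
send_rows --targets '[[[0, 0, 0.092, 0.0214, -0.1014, 0, -1], [0, 0, 0.092, 0.0214, -0.1014, 0, -1], [0, 0, 0.092, 0.0214, -0.1014, 0, -1], [0, 0, 0.092, 0.0214, -0.1014, 0, -1], [0, 0, 0.092, 0.0214, -0.1014, 0, -1], [0, 0, 0.092, 0.0214, -0.1014, 0, -1], [0, 0, 0.092, 0.0214, -0.1014, 0, -1], [0, 0, 0, 0, 0, 0, -1], [0, 0, 0, 0, 0, 0, -1], [0, 0, 0, 0, 0, 0, -1]]]' --grip_force 20

```text
time_s: 104.9
ee_pos: [566.1, -69.1, 86.2]
ee_rot: [180.0, -0.0, 148.2]
force: [0.2, -0.0, -0.2]
gripper_width: 91.1
gripper_force: 0.0
```

Request:
send_rows --targets '[[[0, 0, 0, 0, 0, -0.15, -0.4], [0, 0, 0, 0, 0, -0.15, -0.4], [0, 0, 0, 0, 0, -0.11, -0.2], [0, 0, 0, 0, 0, 0, 0], [0, 0, 0, 0, 0, 0, 1], [0, 0, 0, 0, 0, 0, 1], [0, 0, 0, 0, 0, 0, 1], [0, 0, 0, 0, 0, 0, 1], [0, 0, 0, 0, 0, 0, 1], [0, 0, 0, 0, 0, 0, 1], [0, 0, 0, 0, 0, 0, 1], [0, 0, 0, 0, 0, 0, 1]]]'

```text
time_s: 106.1
ee_pos: [566.9, -69.9, 4.7]
ee_rot: [179.9, 0.0, 148.2]
force: [0.9, 2.8, 2.3]
gripper_width: 24.4
gripper_force: 20.4
```

Request:
send_rows --targets '[[[0, 0, 0, 0, 0, 0.1, 1], [0, 0, 0, 0, 0, 0.2, 1], [0, 0, 0, 0, 0, 0.15, 1], [0, 0, -0.0806, -0.079, 0.2025, 0, 1], [0, 0, -0.0806, -0.079, 0.2025, 0, 1], [0, 0, -0.0806, -0.079, 0.2025, 0, 1], [0, 0, -0.0806, -0.079, 0.2025, 0, 1], [0, 0, -0.0806, -0.079, 0.2025, 0, 1], [0, 0, -0.0806, -0.079, 0.2025, 0, 1], [0, 0, -0.0806, -0.079, 0.2025, 0, 1], [0, 0, -0.0806, -0.079, 0.2025, 0, 1], [0, 0, 0, 0, 0, 0, 1]]]'

```text
time_s: 107.3
ee_pos: [437.6, 257.2, 93.7]
ee_rot: [-179.9, -0.0, 90.4]
force: [-0.4, -0.3, -2.0]
gripper_width: 24.5
gripper_force: 20.4
```

```bash
python3 bask.py
```

```text
107.3 [437.6 257.2  93.7] [-179.9   -0.    90.4] 24.54097946184333 20.368030906006574
rows basket x from -90, cols y from -70
[[  0   0   0   0   0   0   0   0   0   0   0   0   0   0]
 [  0   0   0   0   0   0   0   0   0   0   0   0   0   0]
 [  0   0   0   0   0  44 149  48   0   0   0   0   0   0]
 [  0   0   0   0   0 111 114 115   0   0   0   0   0   0]
 [  0   0   0   0   0 140 231 126   0   0   0   0   0   0]
 [  0   0   0   0   0   0   0   0   0   0   0   0   0   0]
 [  0   0   0   0   0   0   0   0   0   0   0   0   0   0]
 [  0   0   0   0   0   0   0   0   0   0   0   0   0   0]
 [  0   0   0   0   0  38 135  78   0   0   0   0   0   0]
 [  0   0   0   0   0  91 145 142   0   0   0   0   0   0]
 [  0   0   0   0   0  29 109  42   0   0   0   0   0   0]
 [  0   0   0   0   0   0   0   0   0   0   0   0   0   0]
 [  0   0   0   0   0   0   0   0   0   0   0   0   0   0]
 [  0   0   0   0   0   0   0   0   0   0   0   0   0   0]
 [  0   0   0   0   0   0   0   0   0   0   0   0   0   0]
 [  0   0   0   0   0   0   0   0   0   0   0   0   0   0]
 [  0   0   0   0   0   0   0   0   0   0   0   0   0   0]
 [  0   0   0   0   0   0   0   0   0   0   0   0   0   0]]
housing1 0.91 [376.6 354.8  10. ]
housing1 0.71 [432.3 332.3  10. ]
housing1 0.6 [446.8 228.7  10. ]
socket1 0.79 [377.1 350.   68. ]
socket1 0.65 [440.1 211.5  68. ]
socket1 0.57 [434.5 335.6  68. ]
```

Request:
send_rows --targets '[[[0, 0, 0.09, 0.0256, 0.039, 0, 1], [0, 0, 0.09, 0.0256, 0.039, 0, 1], [0, 0, 0.09, 0.0256, 0.039, 0, 1], [0, 0, 0.09, 0.0256, 0.039, 0, 1], [0, 0, 0.09, 0.0256, 0.039, 0, 1], [0, 0, 0.09, 0.0256, 0.039, 0, 1], [0, 0, 0.09, 0.0256, 0.039, 0, 1], [0, 0, 0.09, 0.0256, 0.039, 0, 1], [0, 0, 0.09, 0.0256, 0.039, 0, 1], [0, 0, 0, 0, 0, 0, 1], [0, 0, 0, 0, 0, 0, 1]]]'

```text
time_s: 108.55
ee_pos: [486.2, 322.4, 93.9]
ee_rot: [-179.9, -0.0, 162.9]
force: [0.1, -0.1, -1.9]
gripper_width: 24.3
gripper_force: 20.4
```

Request:
send_rows --targets '[[[0, 0, 0, 0, 0, -0.15, 1], [0, 0, 0, 0, 0, -0.15, 1], [0, 0, 0, 0, 0, -0.1, 1], [0, 0, 0, 0, 0, -0.06, 1], [0, 0, 0, 0, 0, -0.015, 1], [0, 0, 0, 0, 0, 0, 1]]]'

```text
time_s: 109.15
ee_pos: [486.4, 323.9, -0.2]
ee_rot: [180.0, 0.0, 163.0]
force: [0.6, -0.3, -2.0]
gripper_width: 24.2
gripper_force: 20.2
```

Request:
send_rows --targets '[[[0, 0, 0, 0, 0, 0, 0.1], [0, 0, 0, 0, 0, 0, 0], [0, 0, 0, 0, 0, 0, 0], [0, 0, 0, 0, 0, 0, 0], [0, 0, 0, 0, 0, 0.2, 0], [0, 0, 0, 0, 0, 0.2, -1], [0, 0, -0.09, -0.1, -0.2, 0.1, -1], [0, 0, -0.09, -0.1, -0.2, 0, -1], [0, 0, -0.09, 0, 0, 0, -1], [0, 0, -0.09, 0, 0, 0, -1], [0, 0, -0.09, 0, 0, 0, -1], [0, 0, 0, 0, 0, 0, -1]]]'

```text
time_s: 110.35
ee_pos: [446.1, 244.1, 99.7]
ee_rot: [180.0, 0.0, 122.6]
force: [0.0, -0.7, -0.5]
gripper_width: 91.1
gripper_force: 0.0
```

```bash
python3 bask.py; python3 grips.py|sed -n 1,12p; python3 key.py 653 265
```

```text
110.35 [446.1 244.1  99.7] [180.    0.  122.6] 91.09462492919695 0.0
rows basket x from -90, cols y from -70
[[  0   0   0   0   0   0   0   0   0   0   0   0   0   0]
 [  0   0   0   0   0   0   0   0   0   0   0   0   0   0]
 [  0   0   0   0   0  63 146  98   0   0   0   0   0   0]
 [  0   0   0   0   0 174  90 129   1   0   0   0   0   0]
 [  0   0   0   0   0  68 197  62   0   0   0   0   0   0]
 [  0   0   0   0   0   0   0   0   0   0   0   0   0   0]
 [  0   0   0   0   0   0   0   0   0   0   0   0   0   0]
 [  0   0   0   0   0   0  20   5   0   0   0   0   0   0]
 [  0   0   0   0   0  86 152 116   2   0   0   0   0   0]
 [  0   0   0   0   0 122 125 172   5   0   0   0   0   0]
 [  0   0   0   0   0   7  61  35   0   0   0   0   0   0]
 [  0   0   0   0   0   0   0   0   0   0   0   0   0   0]
 [  0   0   0   0   0   0   0   0   0   0   0   0   0   0]
 [  0   0   0   0   0  10 204 115   2   0   0   0   0   0]
 [  0   0   0   0   0 140 107 122  13   0   0   0   0   0]
 [  0   0   0   0   0  51 123 153   6   0   0   0   0   0]
 [  0   0   0   0   0   0   0   0   0   0   0   0   0   0]
 [  0   0   0   0   0   0   0   0   0   0   0   0   0   0]]
housing1 0.96 [483.4 325.8  10. ]
housing1 0.9 [430.9 341.7  10. ]
housing1 0.79 [372.1 354.8  10. ]
housing1 0.47 [436.1 348.9  10. ]
socket1 0.74 [373.5 354.7  68. ]
socket1 0.66 [432.6 339.4  68. ]
socket1 0.59 [483.2 325.7  68. ]
110.5 [446.1 244.1  99.4] [180.    0.  122.8] 91.01175816302892
release_tip 0.68 [494.2 132.6  31. ]
socket1 0.92 [433.1 339.   64. ]
socket1 0.7 [488.4 324.4  64. ]
126 [(490, 499)]
134 [(487, 497)]
142 [(484, 494)]
150 [(484, 491)]
110.75 [446.  244.1  99.3] [-180.     0.   122.7]
none 86
none 41
```

Run:
```python
from h import *
np.set_printoptions(precision=1,suppress=True)
p,W=cloud('scene')
m=(np.hypot(W[...,0]-653.5,W[...,1]-265.7)<55)&(W[...,2]>70)
print('key bar',m.sum(),W[m].mean(0),'ztop',np.percentile(W[m][:,2],95))
for n in ['key','key_stand']:
    for r in optics.place_of('scene',n)[:1]: print(n,r['conf'],world('scene',r['at'],10))
env.job_done()
```

```text
key bar 155 [657.5 266.4  89.7] ztop 95.25118934192999
key 0.5 [324.3 359.5  10. ]
key_stand 0.61 [651.5 265.4  10. ]
the job is handed in; nothing more can be done
```

I handed in the job with all three housings standing upright in the basket, each plug turned until torque showed the stop, the key back in its stand and the pliers open. My first close briefly pinched housing A's plug, and my first pictures showed nothing knocked over.

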